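# Load the indexing slide and check its temperature

### The arm

A 6-joint arm with a two-finger parallel gripper is mounted at the origin on the work surface. World frame = base frame: x ahead of the robot, y to its left, z up, the work surface at z = 0. Lengths are in m, angles in rad, forces in N, time in s.
With the tool pointing down it reaches from about 0.275 to 0.725 m from the base axis. Payload 5.6 kg.
Tool frame: the origin (TCP) lies at the very end of the fingers, on their centre line; the grasp point (between the pads) lies 19 mm behind it (arm.hold_point_z is the distance from the TCP to the grasp point, in m); y points along the fingers, x is the direction in which the jaws open and shut, and the axes are right-handed (so a half turn about y gives the same grasp; the last joint's range is limited). The gripper opens to 85 mm and grips with 20 to 120 N. Pads are 22 mm wide; open, the fingers measure 114 mm over their backs; the gripper's body (76 mm by 85 mm) begins 54 mm behind the grasp point. The pads swing forward as they close: fully open they stand 13 mm farther back than shut.
Start: joints at [1.542, 0.255, 0.108, 0, -1.424, -0.285], TCP at [0.17, 0.523, 0.231] pointing down, gripper open.
Joint ranges: [-2.95, 2.95], [-1.21, 1.97], [-1.09, 1.5], [-2.87, 1.71], [-2.94, -0.07], [-3.05, 3.05]. Speed limits (rad/s): [2.57, 2.57, 3.14, 3.14, 3.14, 3.14].

### API

Orientations are given as a unit quaternion [w, x, y, z].
In Python, from rig import arm, camera, camera_info gives the robot as it stands. The module is installed in compiled form; this text tells all that it offers.
- The arm moves only by the shell command python3 -m creep 'ROWS' [FORCE]. ROWS is JSON, a list of rows, each a list of 5 numbers: the opening, from -1 (shut) to 1 (fully open), then the shift along the tool's x, y, z in cm, then the turn about the tool's y in degrees. A call has 1 to 10 rows; each row is the pose to reach, as a shift and turn from the pose measured when the call began, along the tool's axes at that moment; what a row does not reach only later rows make up. A row lasts 1/10 s, in which the tool goes at most 50 mm and 8.59 degrees, less where a joint would pass 70% of its speed; a pose out of reach is approached as far as the arm can. A call with a gripper value outside its range is refused whole. The fingers move at their own pace and stop on an object; FORCE is the grip in N (left out, the last holds). Time passes only in rows, so rows that repeat a pose let the fingers close. It gives the time, the measured TCP pose, the force and the opening at its end, in the units of the state.
- arm.state(): the state, without advancing time (a new reading comes with each control period).
- camera(name): name is "scene" or "top"; returns the picture (420x560x3 uint8, blue, green, red); there is no depth.
- camera_info(name): a dict with "vfov" (degrees; the focal length in pixels is half the picture's height over the tangent of half this angle, whatever the lens; pixels are square), "cx", "cy" (the principal point, pixels), "D" ([k1, k2, p1, p2, k3] as OpenCV has them; the pictures are not rectified), "origin" and "attitude" of the camera in the world. Camera axes: x right, y up, looking along -z (the intrinsics and any distortion apply to the point x, -y, -z); pixel columns grow to the right and rows downward; lengths in m; the calibration is good to about 2 mm. A picture is of the moment at which its call begins. camera_info takes no time and is no camera call.
- arm.job_done(): hands the job in, once; it reports no verdict.
The state is a dict: "time_s": time; "q": joint angles; "qvel": joint speeds; "joint_efforts": joint torques, N m; "position": TCP position; "eef_rot": TCP orientation; "ft_force": force on the tool from outside, world axes, zero at the start; "ft_torque": the same for the moment, N m; "width": opening from 0.0 (shut) to 1.0 (fully open).
Only numpy, scipy, OpenCV 4.12 (cv2) and the standard library are available. Lean on these libraries where they do the work, as an engineer would, in place of code of your own. Each camera call takes 0.05 s, during which the arm holds its last target. There are 200 camera calls.

### The job

Bring the empty carriage of the indexing slide to its loading notch, the last one at the end away from the comparator, by holding the release bar up while you slide it and then letting go so that it catches; lay every steel test block present flat in a nest of its own there, then slide the carriage the same way to the notch nearest to having its middle under the comparator's tip and let it catch. Next take the thermometer pistol, aim it from about 100 mm away at the middle of the black target on the carriage, hold it steady there for 2 seconds, and set it back upright in its rest. Leave the loaded carriage caught under the comparator, and do not knock the comparator or the other things on the bench.

Things in the scene. Friction and masses are not known exactly. Their poses are not given: they have to be found in the camera images.
- slide: Fixed indexing slide: grey base 16 mm thick, x = -122 to +62 mm and y = -315 to +255 mm of its origin, with steel rails and, along its front (robot side, x = -100 mm), a toothed rack up to 36 mm high with 9 notches 30 mm apart. Origin: on the bench under the middle of the carriage's travel; x points away from the robot, y along the slide to the left, yawed up to 0.1 rad.
- carriage (a joint): Travel of the aluminium carriage along the slide's +y, m: 0 = loading notch (right-hand end), notches at 0, 0.03, 0.06 .. 0.24; about 1 mm of play in a notch. Slides with about 1 N when the release bar is up, locked when it is down in a notch. Its top (nest floor) is 50 mm over the bench, 100 mm wide, from 180 mm right to 105 mm left of its middle.
- release_bar (a joint): Lift of the release bar on the carriage, m: 0 = fully down (pawl caught in a notch), 0.024 = top stop. The pawl clears all teeth from about 0.018. A spring pulls it down with about 4 N when down, 7 N when up; let go, it drops and draws the carriage into the nearest notch.
- bar_grip (a point): Centre of the release bar's black handle, a level bar 90 mm long (along the slide), 14 mm thick (across the slide) and 24 mm tall, 100 mm in front of the carriage's middle, 92 mm over the bench when down. Free air on both sides: pinch it from above across its thickness, lift, slide along. Axes as the slide's.
- carriage_mid (a point): Middle of the carriage, at the height of the nest floor (between the second and third nests). Axes as the slide's.
- nest0 (a point): Floor centre of the right-hand (nearest the target) nest on the carriage: a shallow pocket 59 mm along x (across the slide) by 39 mm along y between ribs 5 mm high and 9 mm wide (end lips 5 mm wide), for one block lying flat with its 55 mm length across the slide. The four nests are 48 mm apart along the slide. Axes as the slide's.
- nest1 (a point): Floor centre of the second nest on the carriage: a shallow pocket 59 mm along x (across the slide) by 39 mm along y between ribs 5 mm high and 9 mm wide (end lips 5 mm wide), for one block lying flat with its 55 mm length across the slide. The four nests are 48 mm apart along the slide. Axes as the slide's.
- nest2 (a point): Floor centre of the third nest on the carriage: a shallow pocket 59 mm along x (across the slide) by 39 mm along y between ribs 5 mm high and 9 mm wide (end lips 5 mm wide), for one block lying flat with its 55 mm length across the slide. The four nests are 48 mm apart along the slide. Axes as the slide's.
- nest3 (a point): Floor centre of the left-hand nest on the carriage: a shallow pocket 59 mm along x (across the slide) by 39 mm along y between ribs 5 mm high and 9 mm wide (end lips 5 mm wide), for one block lying flat with its 55 mm length across the slide. The four nests are 48 mm apart along the slide. Axes as the slide's.
- target (a point): Centre of the matt black target, a cylinder 36 mm in diameter and 30 mm tall on a thin post at the right-hand end of the carriage, 160 mm right of its middle, centre 100 mm over the bench. It may be sighted from any side.
- comparator: Fixed comparator behind the slide: granite foot, 28 mm column 265 mm tall, and an arm reaching over the slide with a round dial 52 mm across (centre 190 mm up) and a thin plunger below it. Origin: at bench height right under the plunger's tip, the column 185 mm behind it (+x); axes as the slide's. It stands at a different place along the slide in each start.
- comp_tip (a point): Lower tip of the comparator's plunger, 88 mm over the bench, over the slide's centre line, 185 mm in front of the column. Axes as the slide's, so the carriage's middle is under it where their y agree; with notches 30 mm apart the nearest is within 15 mm.
- pistol: Loose thermometer pistol, 0.22 kg: black level barrel 130 mm long (x = -55 to +75 mm), 36 mm wide (y), 36 mm tall (z = 0 to 36 mm) with a handle 30 x 28 mm hanging 60 mm below. Origin: centre of the barrel's underside over the handle; x points out of the nose, z up. Pinch the barrel from above across its width near the origin (x = 0 to 10 mm).
- nose (a point): Lens at the middle of the pistol's front end, (75, 0, 18) mm from its origin; the line of sight goes out along its x (axes as the pistol's).
- rest: Fixed grey rest for the pistol. Open socket 44 mm (x) by 42 mm (y): its front and rear walls (6 mm thick) are 70 mm high and carry the barrel's underside, its side walls only 48 mm. Footprint 75 mm square. Origin: on the bench under its middle; x is where the pistol points when at rest.
- rest_seat (a point): Where the pistol's origin is when it sits in the rest: 70 mm above the bench over the rest's middle. Handle clearance 7 mm each way.
- blockA: Loose plain steel test block, 55 mm long (its x) by 35 mm wide (its y) by 18 mm thick (z), 0.27 kg, lying flat, the same turned half round. Origin: centre of its underside. Three or four of the four blocks are present (None = absent).
- blockB: Loose plain steel test block, 55 mm long (its x) by 35 mm wide (its y) by 18 mm thick (z), 0.27 kg, lying flat, the same turned half round. Origin: centre of its underside. Three or four of the four blocks are present (None = absent).
- blockC: Loose plain steel test block, 55 mm long (its x) by 35 mm wide (its y) by 18 mm thick (z), 0.27 kg, lying flat, the same turned half round. Origin: centre of its underside. Three or four of the four blocks are present (None = absent).
- blockD: Loose plain steel test block, 55 mm long (its x) by 35 mm wide (its y) by 18 mm thick (z), 0.27 kg, lying flat, the same turned half round. Origin: centre of its underside. Three or four of the four blocks are present (None = absent).
- tin: Bystander: round tin, 56 mm in diameter, 35 mm tall; origin at the centre of its underside. Leave alone.
- ring_gauge: Bystander: dark steel ring, 64 mm in diameter, 25 mm tall; origin at the centre of its underside. Leave alone.
- gauge_case: Bystander: flat black case 70 x 110 x 30 mm; origin at the centre of its underside. Leave alone.
Things that resemble listed ones, but are neither listed nor needed, are in the scene too. Leave any blue, turquoise or yellow look-alike of the blockB alone.

How it is judged:
On the way, in this order (a step that is already met when the one before it is completed fails the run):
1. the carriage is caught in its loading notch (travel under 6 mm, bar down) (value of joint release_bar below 0.003 m and velocity of joint carriage between -0.01 and 0.01 m/s and value of joint carriage below 0.006 m), for 0.2 s.
2. every block present lies flat in a nest while the carriage is caught in its loading notch (all of step 1 and ((distance between blockA and nest0 below 0.0045 m and angle between blockA's own z axis and vertical below 0.08 rad) or (distance between blockA and nest1 below 0.0045 m and angle between blockA's own z axis and vertical below 0.08 rad) or (distance between blockA and nest2 below 0.0045 m and angle between blockA's own z axis and vertical below 0.08 rad) or (distance between blockA and nest3 below 0.0045 m and angle between blockA's own z axis and vertical below 0.08 rad)) and ((distance between blockB and nest0 below 0.0045 m and angle between blockB's own z axis and vertical below 0.08 rad) or (distance between blockB and nest1 below 0.0045 m and angle between blockB's own z axis and vertical below 0.08 rad) or (distance between blockB and nest2 below 0.0045 m and angle between blockB's own z axis and vertical below 0.08 rad) or (distance between blockB and nest3 below 0.0045 m and angle between blockB's own z axis and vertical below 0.08 rad)) and ((distance between blockC and nest0 below 0.0045 m and angle between blockC's own z axis and vertical below 0.08 rad) or (distance between blockC and nest1 below 0.0045 m and angle between blockC's own z axis and vertical below 0.08 rad) or (distance between blockC and nest2 below 0.0045 m and angle between blockC's own z axis and vertical below 0.08 rad) or (distance between blockC and nest3 below 0.0045 m and angle between blockC's own z axis and vertical below 0.08 rad)) and ((distance between blockD and nest0 below 0.0045 m and angle between blockD's own z axis and vertical below 0.08 rad) or (distance between blockD and nest1 below 0.0045 m and angle between blockD's own z axis and vertical below 0.08 rad) or (distance between blockD and nest2 below 0.0045 m and angle between blockD's own z axis and vertical below 0.08 rad) or (distance between blockD and nest3 below 0.0045 m and angle between blockD's own z axis and vertical below 0.08 rad))), for 0.2 s.
3. the loaded carriage is caught in the notch nearest the comparator's tip (value of joint release_bar below 0.003 m and velocity of joint carriage between -0.01 and 0.01 m/s and y of carriage_mid in the frame of comp_tip between -0.0185 and 0.0185 m and ((distance between blockA and nest0 below 0.0045 m and angle between blockA's own z axis and vertical below 0.08 rad) or (distance between blockA and nest1 below 0.0045 m and angle between blockA's own z axis and vertical below 0.08 rad) or (distance between blockA and nest2 below 0.0045 m and angle between blockA's own z axis and vertical below 0.08 rad) or (distance between blockA and nest3 below 0.0045 m and angle between blockA's own z axis and vertical below 0.08 rad)) and ((distance between blockB and nest0 below 0.0045 m and angle between blockB's own z axis and vertical below 0.08 rad) or (distance between blockB and nest1 below 0.0045 m and angle between blockB's own z axis and vertical below 0.08 rad) or (distance between blockB and nest2 below 0.0045 m and angle between blockB's own z axis and vertical below 0.08 rad) or (distance between blockB and nest3 below 0.0045 m and angle between blockB's own z axis and vertical below 0.08 rad)) and ((distance between blockC and nest0 below 0.0045 m and angle between blockC's own z axis and vertical below 0.08 rad) or (distance between blockC and nest1 below 0.0045 m and angle between blockC's own z axis and vertical below 0.08 rad) or (distance between blockC and nest2 below 0.0045 m and angle between blockC's own z axis and vertical below 0.08 rad) or (distance between blockC and nest3 below 0.0045 m and angle between blockC's own z axis and vertical below 0.08 rad)) and ((distance between blockD and nest0 below 0.0045 m and angle between blockD's own z axis and vertical below 0.08 rad) or (distance between blockD and nest1 below 0.0045 m and angle between blockD's own z axis and vertical below 0.08 rad) or (distance between blockD and nest2 below 0.0045 m and angle between blockD's own z axis and vertical below 0.08 rad) or (distance between blockD and nest3 below 0.0045 m and angle between blockD's own z axis and vertical below 0.08 rad))), for 0.2 s.
4. the pistol is aimed steadily at the target for 1.5 s: line of sight within 14 mm sideways and up or down of its centre, nose 60 to 160 mm from it (x of target in the frame of nose between 0.06 and 0.16 m and linear speed of pistol below 0.02 m/s and angular speed of pistol below 0.15 rad/s and y of target in the frame of nose between -0.014 and 0.014 m and z of target in the frame of nose between -0.014 and 0.014 m), for 1.5 s.
At the end, for the whole second after the job is handed in: Carriage caught (bar under 3 mm up, still), its middle within 18.5 mm of the comparator tip along the slide; every block present flat within 4.5 mm of a nest's floor centre; pistol upright in its rest, origin within 15 mm of the seat; all released and still (all of step 3 and distance between pistol and rest_seat below 0.015 m and angle between pistol's own z axis and vertical below 0.12 rad and linear speed of each of pistol, blockA, blockB, blockC, blockD below 0.02 m/s); the robot touches nothing.
It fails at once if the tin, ring gauge or case is moved more than 25 mm (distance of any of tin, ring_gauge, gauge_case from where it was at the start of the episode above 0.025 m).
It fails at once if the robot knocks the comparator (over 8 N) (contact force between comparator and the arm above 8 N or contact force between comparator and the fingers above 8 N).
Of blockA, blockB, blockC, blockD only 3 to 4 are there at a start; the rules pass over those that are not, and their reading is None.
At some moment in a run one of blockA, blockB, blockC, blockD may be knocked a few centimetres aside while the robot is not near it.
It also fails if it takes over 210 s, if anything falls off the work surface, if the arm or the gripper's body presses on something with over 40 N, if the wrist force passes 120 N, or if a joint passes its speed limit or range.

## Working session

There is one attempt and no reset: what is moved stays moved. The work goes in short steps, Python scripts to look and compute and a shell command to move; the robot and the scene stay as the last step left them, time stands still between calls to the robot, and variables do not carry over. Pictures are saved under pics/ and viewed, about 12 in all and at most 16, crops included, and the job is handed in when it is done.

```bash
mkdir -p pics
cat > h.py <<'E'
import numpy as np, cv2
from rig import arm, camera, camera_info
from scipy.spatial.transform import Rotation as R
def Rq(q): return R.from_quat([q[1],q[2],q[3],q[0]]).as_matrix()
def cal(n):
    i=camera_info(n); f=210/np.tan(np.radians(i["vfov"])/2)
    K=np.array([[f,0,i["cx"]],[0,f,i["cy"]],[0,0,1.]])
    A=i["attitude"]; A=Rq(A) if np.size(A)==4 else np.array(A)
    return K,np.array(i["D"],float),np.array(i["origin"]),A@np.diag([1,-1,-1])
def px2w(n,uv,z):
    K,D,o,A=cal(n); uv=np.array(uv,float).reshape(-1,1,2)
    p=cv2.undistortPointsIter(uv,K,D,None,None,(3,100,1e-10)).reshape(-1,2)
    d=np.c_[p,np.ones(len(p))]@A.T
    return o+d*((z-o[2])/d[:,2])[:,None]
def w2px(n,P):
    K,D,o,A=cal(n); Pc=(np.array(P,float).reshape(-1,3)-o)@A
    return cv2.projectPoints(Pc,np.zeros(3),np.zeros(3),K,D)[0].reshape(-1,2)
def shot(n,fn,crop=None,s=1):
    im=camera(n); cv2.imwrite('pics/raw_'+fn,im)
    if crop: im=im[crop[1]:crop[3],crop[0]:crop[2]]
    cv2.imwrite('pics/'+fn,cv2.resize(im,None,fx=s,fy=s,interpolation=cv2.INTER_CUBIC))
def crop(src,fn,c,s):
    im=cv2.imread('pics/raw_'+src)[c[1]:c[3],c[0]:c[2]]
    cv2.imwrite('pics/'+fn,cv2.resize(im,None,fx=s,fy=s,interpolation=cv2.INTER_CUBIC))
def togo(P,jawdir=None):
    "shift cm in tool axes from current TCP to P; turn deg about tool... "
    s=arm.state(); M=Rq(s["eef_rot"]); d=M.T@(np.array(P)-s["position"])*100
    return np.round(d,2)
E
python3 - <<'E'
from h import *
for n in("top","scene"): print(n,camera_info(n)); shot(n,n+"0.png",None,1.4)
s=arm.state(); print(s["position"],np.round(Rq(s["eef_rot"]),3),s["width"],arm.hold_point_z,s["time_s"])
E
```

```text
top {'vfov': 43.396184524385774, 'cx': 273.9125250231726, 'cy': 210.11128390158913, 'D': array([-0.08755142,  0.        ,  0.        ,  0.        ,  0.        ]), 'origin': array([ 0.26621422, -0.00204669,  1.4063971 ]), 'attitude': array([-0.7018371 , -0.04301953,  0.05860096,  0.70861833])}
scene {'vfov': 49.93560393301829, 'cx': 276.6069295799943, 'cy': 209.7315478991685, 'D': array([-0.14530161,  0.        ,  0.        ,  0.        ,  0.        ]), 'origin': array([ 1.37589049, -0.32105643,  0.72050985]), 'attitude': array([0.7165632 , 0.38048603, 0.2746529 , 0.51607493])}
[0.169594   0.52274444 0.23050503] [[-0.309 -0.     0.951]
 [-0.951 -0.002 -0.309]
 [ 0.002 -1.     0.   ]] 0.9985241973229452 0.0187 0.1
```

View pics/top0.png

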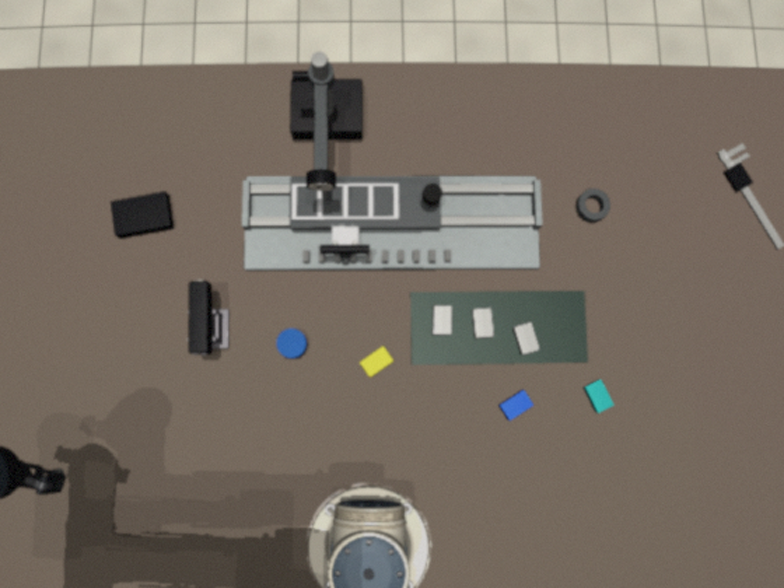

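View pics/scene0.png

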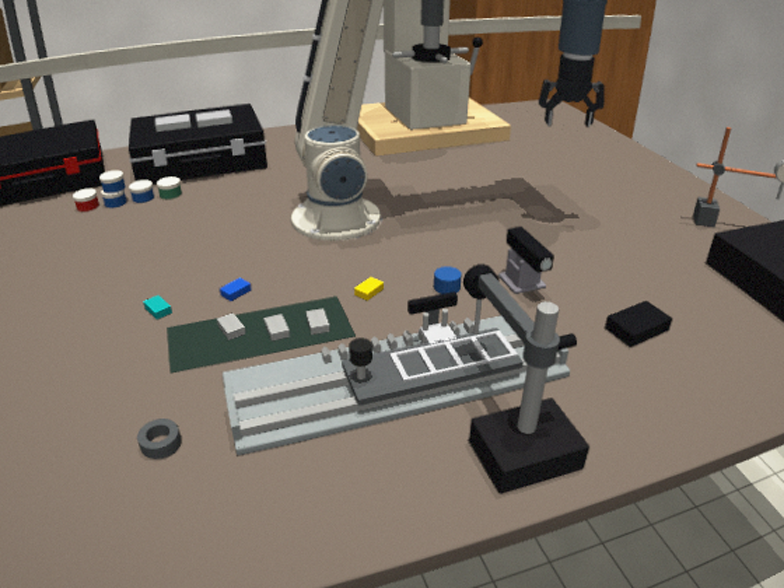

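The top view shows the slide across the middle, with the bar handle at (345,250). Three silver-white blocks lie on the green mat at (443,320), (483,322) and (527,338). The yellow (376,362), blue (516,405) and turquoise (599,396) blocks are look-alikes, so I'll leave them. The pistol is in its rest at (200,318). The comparator arm is at x≈320, over the carriage. Next I'll enlarge the view to measure.

Run:
```python
from h import *
crop("top0.png","t1.png",(165,120,395,200),3.4)
crop("top0.png","t2.png",(285,200,425,270),5)
crop("top0.png","t3.png",(125,190,185,260),8)
a=cv2.imread("pics/t1.png");b=cv2.imread("pics/t2.png")
c=np.zeros((a.shape[0]+b.shape[0],max(a.shape[1],b.shape[1]),3),np.uint8)
c[:a.shape[0],:a.shape[1]]=a;c[a.shape[0]:,:b.shape[1]]=b
# block fit
im=cv2.imread("pics/raw_top0.png").astype(int); m=((im.min(2)>140)&(im.max(2)-im.min(2)<60)).astype(np.uint8)
m[:205]=0;m[265:]=0;m[:,:290]=0;m[:,425:]=0
n,l,st,ce=cv2.connectedComponentsWithStats(m)
for k in range(1,n):
    if st[k,4]<20: continue
    pts=np.argwhere(l==k)[:,::-1]; w=px2w("top",pts,0.018)[:,:2]
    r=cv2.minAreaRect((w*1000).astype(np.float32)); print(st[k],w.mean(0).round(4),r)
cv2.imwrite("pics/t12.png",c); print(c.shape)
```

```text
[309 218  14  21 274] [ 0.418  -0.1446] ((418.4461669921875, -143.6709442138672), (34.524688720703125, 53.773433685302734), 88.64089965820312)
[338 220  14  21 265] [ 0.4125 -0.2214] ((412.3728332519531, -221.0020294189453), (34.834022521972656, 53.43124771118164), 89.39086151123047)
[368 230  17  23 255] [ 0.3816 -0.3041] ((381.6234130859375, -303.92510986328125), (54.17339324951172, 33.375770568847656), 16.518287658691406)
(622, 782, 3)
```

View pics/t12.png

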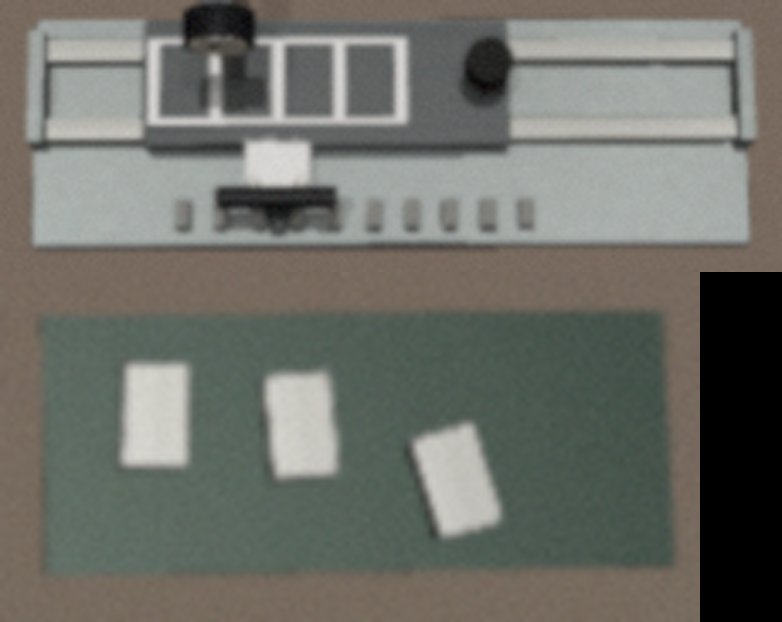

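View pics/t3.png

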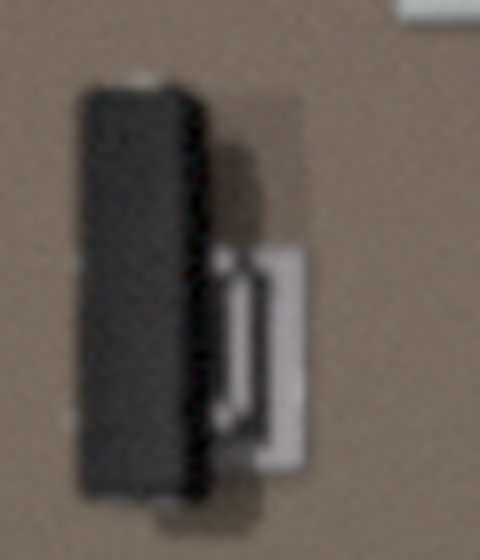

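```bash
cat >> h.py <<'E'
def cr(pts,x0,y0,s): return (np.array(pts,float)+.5)/s-.5+[x0,y0]
E
python3 - <<'E'
from h import *
c=lambda p:cr(p,165,120,3.4)
B=px2w("top",c([(33,246),(748,243),(742,20),(38,22)]),.016)[:,:2]
fl,frr,br,bl=B; print("base",B.round(4))
# fit rigid: local coords
L=np.array([(-.122,.255),(-.122,-.315),(.062,-.315),(.062,.255)])
def fit(L,W):
    lc,wc=L.mean(0),W.mean(0);H=(L-lc).T@(W-wc);a=np.arctan2(H[0,1]-H[1,0],H[0,0]+H[1,1])
    Rm=np.array([[np.cos(a),-np.sin(a)],[np.sin(a),np.cos(a)]]);return a,wc-Rm@lc,Rm
a,o,Rm=fit(L,B); print("yaw",a,"org",o,"res",(B-(o+L@Rm.T)).round(4).tolist())
loc=lambda w:((w[:,:2]-o)@Rm).round(4)
print("handle ends z.104",loc(px2w("top",c([(217,197),(336,197),(277,187)]),.104)))
print("nest frame",loc(px2w("top",c([(148,37),(409,37),(409,126),(148,126)]),.055)))
print("target top",loc(px2w("top",c([(488,61)]),.115)))
print("teeth",loc(px2w("top",c([(183,212),(526,212)]),.036)))
print("column top",loc(px2w("top",[(319/1.4,60/1.4)],.265)), "scene",loc(px2w("scene",[(546/1.4,310/1.4)],.265)))
print("dial scene",loc(px2w("scene",[(480/1.4,281/1.4)],.19)),"dial top",loc(px2w("top",[(321/1.4,172/1.4)],.216)))
q=lambda p:cr(p,125,190,8)
# pistol: barrel top z=.106
P=px2w("top",q([(80,90),(183,90),(183,498),(80,498)]),.106)[:,:2];print("pistol top",P.round(4))
Lp=np.array([(.075,.018),(.075,-.018),(-.055,-.018),(-.055,.018)])
pa,po,_=fit(Lp,P);print("pistol yaw",pa,po)
print("rest right edge",px2w("top",q([(308,248),(308,470)]),.0).round(4))
E
```

```text
base [[ 0.5186  0.2318]
 [ 0.5169 -0.3335]
 [ 0.7006 -0.3369]
 [ 0.7013  0.2313]]
yaw -0.002907063364186049 org [ 0.63940084 -0.02190442] res [[0.0004, -0.0016], [0.0004, 0.0031], [0.0001, 0.0002], [-0.0009, -0.0016]]
handle ends z.104 [[-0.1014  0.1031]
 [-0.1018  0.0151]
 [-0.0941  0.0587]]
nest frame [[ 0.0363  0.1607]
 [ 0.0356 -0.0426]
 [-0.0357 -0.0418]
 [-0.035   0.1598]]
target top [[-0.0011 -0.0986]]
teeth [[-0.099   0.1338]
 [-0.1001 -0.1332]]
column top [[0.183  0.0963]] scene [[0.1941 0.0914]]
dial scene [[0.0033 0.0966]] dial top [[0.0059 0.0947]]
pistol top [[0.4807 0.3161]
 [0.4805 0.2837]
 [0.3532 0.2809]
 [0.3534 0.3128]]
pistol yaw 0.021596585442901405 [0.40693767 0.29817541]
rest right edge [[0.4439 0.2636 0.    ]
 [0.3693 0.2623 0.    ]]
```

```bash
cat >> h.py <<'E'
O=np.array([.6394,-.0222]);YAW=-.003
RS=np.array([[np.cos(YAW),-np.sin(YAW)],[np.sin(YAW),np.cos(YAW)]])
def S(x,y,z): p=O+RS@[x,y]; return np.array([p[0],p[1],z])   # slide frame -> world
def go(P,yaw=None):
    "shift (cm) and turn (deg) to TCP P with tool x at world angle yaw (mod 180), nearest"
    s=arm.state(); M=Rq(s["eef_rot"]); d=M.T@(np.array(P)-s["position"])*100
    y0=np.degrees(np.arctan2(M[1,0],M[0,0])); t=0
    if yaw is not None: t=-((yaw-y0+90)%180-90)
    print("shift",d.round(2),"turn",round(t,2),"| t",round(s["time_s"],2),"pos",np.round(s["position"],4),"yaw",y0.round(2),"tilt",np.degrees(np.arccos(-M[2,1])).round(2),"w",round(s["width"],3),"F",np.round(s["ft_force"],1),"q6",round(s["q"][5],2))
E
python3 - <<'E'
from h import *
print(S(-.1,.06,.2)); go(S(-.1,.06,.2),np.degrees(YAW))
E
```

```text
[0.53958045 0.03809973 0.2       ]
shift [34.67  3.11 50.15] turn 72.19 | t 0.1 pos [0.1696 0.5227 0.2305] yaw -107.98 tilt 0.1 w 0.999 F [ 0.1 -0.4  0.3] q6 -0.28
```

```bash
python3 -m creep '[[1,3.5,0,5,7.2],[1,7,0,10,14.4],[1,10.5,0,15,21.6],[1,14,1,20,29],[1,17.5,1,25,36],[1,21,1,30,43],[1,24.5,1,35,50.5],[1,28,1,40,58],[1,31.5,1,45,65],[1,34.7,1,50,72.2]]' && python3 -m creep '[[1,0,0,0,0],[1,0,0,0,0]]'
python3 - <<'E'
from h import *
go(S(-.1,.06,.2),np.degrees(YAW))
E
```

```text
time_s: 1.1
position: [0.4715, 0.1225, 0.2211]
eef_rot: [0.003, -0.003, -0.707, 0.708]
ft_force: [0.6, 1.5, 0.0]
width: 0.999
time_s: 1.3
position: [0.4717, 0.1213, 0.2204]
eef_rot: [0.005, -0.003, -0.706, 0.708]
ft_force: [-0.2, 0.6, 0.9]
width: 0.998
shift [-6.89  2.04  8.24] turn -0.45 | t 1.3 pos [0.4717 0.1213 0.2204] yaw 179.38 tilt 0.17 w 0.998 F [-0.2  0.6  0.9] q6 -0.59
```

```bash
python3 -m creep '[[1,-3.5,1,4,-0.5],[1,-6.9,2,8.2,-0.5],[1,-6.9,2,8.2,-0.5],[1,-6.9,2,8.2,-0.5]]'
python3 - <<'E'
from h import *
go(S(-.1,.06,.074),np.degrees(YAW))
E
```

```text
time_s: 1.7
position: [0.5396, 0.0385, 0.1994]
eef_rot: [0.002, 0.001, -0.706, 0.708]
ft_force: [0.0, 0.3, -0.7]
width: 1.0
shift [-5.000e-02  1.254e+01  1.000e-02] turn 0.03 | t 1.7 pos [0.5396 0.0385 0.1994] yaw 179.86 tilt 0.28 w 1.0 F [ 0.   0.3 -0.7] q6 -0.36
```

```bash
python3 -m creep '[[1,0,3,0,0],[1,0,6,0,0],[1,0,8.5,0,0],[1,0,10.5,0,0],[1,0,12,0,0],[1,0,12.5,0,0],[1,0,12.5,0,0]]' && python3 -m creep '[[-1,0,0,0,0],[-1,0,0,0,0],[-1,0,0,0,0],[-1,0,0,0,0],[-1,0,0,0,0],[-1,0,0,0,0],[-1,0,0,0,0],[-1,0,0,0,0]]' 50;  python3 - <<'E'
from h import *
go(S(-.1,-.12,.098),np.degrees(YAW))
shot("scene","s1.png",(200,120,460,315),3)
E
```

```text
time_s: 2.4
position: [0.5384, 0.0395, 0.0745]
eef_rot: [0.002, 0.002, -0.706, 0.708]
ft_force: [0.6, -0.4, 0.1]
width: 1.0
time_s: 3.2
position: [0.541, 0.0398, 0.075]
eef_rot: [0.0, -0.0, -0.707, 0.708]
ft_force: [7.5, 0.1, -3.4]
width: 0.155
shift [ 0.19 -2.27 18.17] turn 0.16 | t 3.2 pos [0.541  0.0398 0.075 ] yaw 179.99 tilt 0.1 w 0.155 F [ 7.5  0.1 -3.4] q6 -0.36
```

View pics/s1.png

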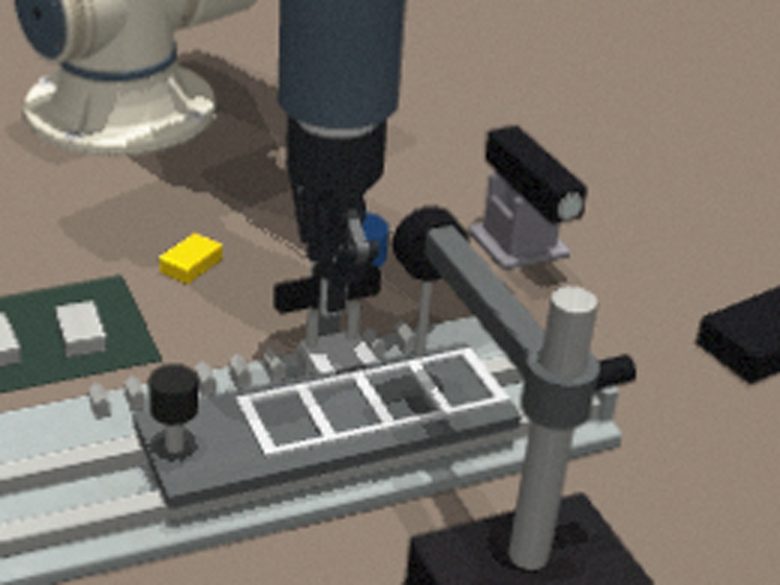

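The handle is pinched at mid-length; its crop position is (330,290). Now I'll lift it and slide right.

```bash
python3 -m creep '[[-1,0,-0.7,0,0],[-1,0,-1.4,0,0],[-1,0,-2.1,0,0],[-1,0,-2.1,0,0],[-1,0,-2.1,0,0]]' 60 && python3 -m creep '[[-1,0,0,1,0],[-1,0,0,3,0],[-1,0,0,5,0],[-1,0,0,7,0],[-1,0,0,9,0],[-1,0.05,0,11,0],[-1,0.05,0,13,0],[-1,0.05,0,15,0],[-1,0.05,0,16,0],[-1,0.05,0,16,0]]'
python3 - <<'E'
from h import *
go(S(-.1,-.12,.098),np.degrees(YAW))
shot("top","t4.png",(165,120,395,270),3.4)
E
```

```text
time_s: 3.75
position: [0.541, 0.0398, 0.0959]
eef_rot: [-0.0, -0.0, -0.707, 0.708]
ft_force: [5.0, 0.2, -6.8]
width: 0.155
time_s: 4.75
position: [0.5405, -0.1214, 0.0958]
eef_rot: [0.0, -0.001, -0.706, 0.708]
ft_force: [3.8, -0.5, -7.4]
width: 0.154
shift [ 0.15 -0.22  2.05] turn 0.07 | t 4.75 pos [ 0.5405 -0.1214  0.0958] yaw 179.9 tilt 0.11 w 0.154 F [ 3.8 -0.5 -7.4] q6 -0.07
```

View pics/t4.png

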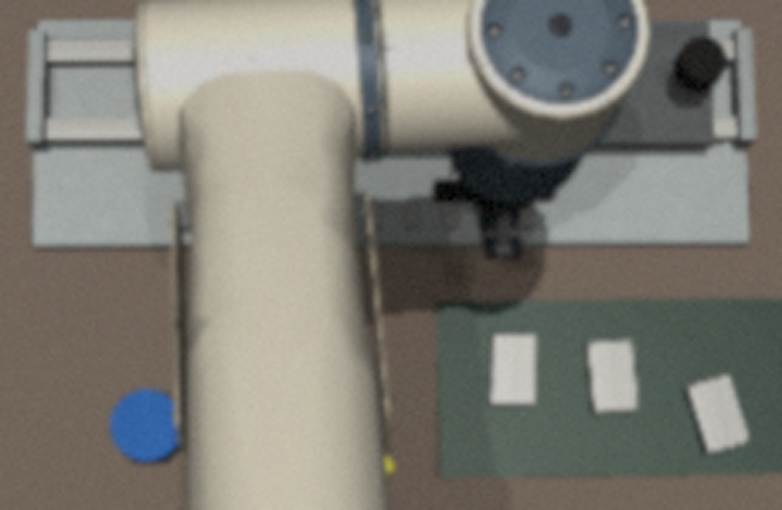

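The carriage followed, with the target now at (700,65). I'll finish the slide, lower the bar and release it.

```bash
python3 -m creep '[[-1,0,0,0.6,0],[-1,0,0,1.2,0],[-1,0,0,1.9,0],[-1,0,0,1.9,0],[-1,0,0,1.9,0],[-1,0,0.7,1.9,0],[-1,0,1.4,1.9,0],[-1,0,2.1,1.9,0],[-1,0,2.1,1.9,0],[-1,0,2.1,1.9,0]]' && python3 -m creep '[[0,0,0,0,0],[0,0,0,0,0],[0,0,0,0,0],[0,0,0,0,0],[0,0,-3,0,0],[0,0,-6,0,0],[0,0,-10,0,0],[0,0,-10,0,0]]'
python3 - <<'E'
from h import *
go([.418,-.1446,.15],0)
E
```

```text
time_s: 5.8
position: [0.5405, -0.14, 0.075]
eef_rot: [0.0, -0.001, -0.706, 0.708]
ft_force: [1.2, -0.7, -1.7]
width: 0.147
time_s: 6.6
position: [0.5435, -0.1406, 0.1813]
eef_rot: [-0.004, -0.004, -0.706, 0.709]
ft_force: [0.9, -0.2, 0.0]
width: 0.499
shift [12.59  2.99  0.39] turn -0.02 | t 6.6 pos [ 0.5435 -0.1406  0.1813] yaw 179.98 tilt 0.7 w 0.499 F [ 0.9 -0.2  0. ] q6 -0.03
```

```bash
cat >> h.py <<'E'
def blocks(fn,box,z=.018,thr=None):
    im=cv2.imread("pics/raw_"+fn).min(2).astype(np.uint8); x0,y0,x1,y1=box
    g=cv2.resize(im[y0:y1,x0:x1],None,fx=8,fy=8,interpolation=cv2.INTER_CUBIC)
    t=thr or cv2.threshold(g,0,255,cv2.THRESH_OTSU)[0]
    for c in cv2.findContours((g>t).astype(np.uint8),cv2.RETR_EXTERNAL,cv2.CHAIN_APPROX_NONE)[0]:
        if cv2.contourArea(c)<64*100: continue
        w=px2w("top",cr(c.reshape(-1,2),x0,y0,8),z)[:,:2]*1000
        w=w-0; r=cv2.minAreaRect(w.astype(np.float32)); 
        m=cv2.moments((w*20).astype(np.int32)); a=.5*np.degrees(np.arctan2(2*m["mu11"],m["mu20"]-m["mu02"]))
        print("blk",np.round([m["m10"]/m["m00"]/20,m["m01"]/m["m00"]/20],1),"ang",round(a,1),"dims",np.round(r[1],1),round(r[2],1))
E
python3 -m creep '[[0.5,4,0,0,0],[0.5,8,0,0,0],[0.5,12.6,0,0.4,0],[0.5,12.6,0,0.4,0],[0.5,12.6,0,0.4,0]]'
python3 - <<'E'
from h import *
blocks("top0.png",(295,205,420,265))
shot("top","t5.png",(165,110,425,270),3)
shot("scene","s2.png",(130,150,410,330),2.8)
E
```

```text
time_s: 7.1
position: [0.417, -0.1447, 0.1804]
eef_rot: [-0.004, -0.005, -0.706, 0.709]
ft_force: [0.4, 0.3, 0.4]
width: 0.747
blk [ 381.7 -304.1] ang 15.5 dims [55.6 35.1] 15.2
blk [ 412.2 -221.7] ang 5.2 dims [56.2 36.3] 4.7
blk [ 417.9 -144.1] ang -4.0 dims [35.9 55.9] 88.2
```

View pics/t5.png

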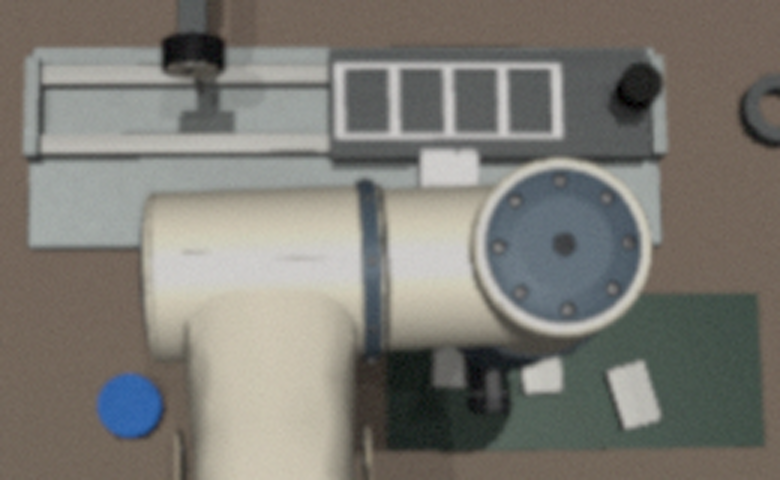

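View pics/s2.png

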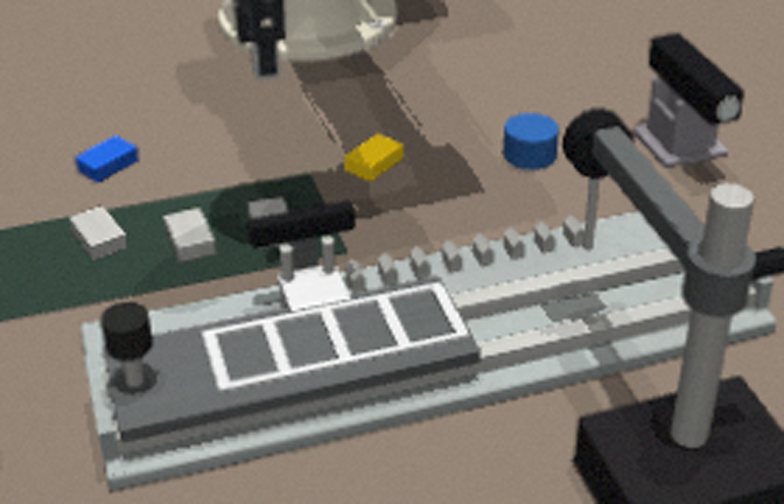

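Run:
```python
from h import *
c=lambda p:cr(p,165,110,3)
loc=lambda w:((w[:,:2]-O)@RS).round(4)
print("nests floor",loc(px2w("top",c([(366,100),(421.5,100),(476,100),(530.5,100)]),.052)))
W=px2w("top",c([(334,62),(563,62),(563,138),(334,138)]),.055);print(loc(W),W.round(4), loc(W).mean(0))
print("target",loc(px2w("top",c([(640,85)]),.115)))
s=lambda p:cr(p,130,150,2.8)
W=px2w("scene",s([(443,284),(205,332),(222,388),(468,333)]),.055);print("scene",loc(W),loc(W).mean(0))
go([.418,-.1446,.06],-2)
```

```text
nests floor [[ 0.0023 -0.0466]
 [ 0.0022 -0.0957]
 [ 0.0022 -0.1441]
 [ 0.0022 -0.1925]]
[[ 0.0362 -0.0186]
 [ 0.0363 -0.2222]
 [-0.0332 -0.2199]
 [-0.0329 -0.018 ]] [[ 0.6755 -0.0409  0.055 ]
 [ 0.675  -0.2445  0.055 ]
 [ 0.6056 -0.242   0.055 ]
 [ 0.6065 -0.0401  0.055 ]] [ 0.0016   -0.119675]
target [[-0.002  -0.2767]]
scene [[-0.0273 -0.0171]
 [-0.0295 -0.2167]
 [ 0.0375 -0.2164]
 [ 0.0366 -0.0187]] [ 0.004325 -0.117225]
shift [ 0.19 12.01 -0.05] turn 1.98 | t 7.2 pos [ 0.4184 -0.1446  0.1802] yaw 179.98 tilt 0.77 w 0.75 F [0.3 0.5 0.4] q6 -0.03
```

```bash
sed -i 's/^O=.*/O=np.array([.6408,-.0222]);YAW=-.003/' h.py
python3 -m creep '[[0.5,0.1,4,0,2],[0.5,0.2,8,0,2],[0.5,0.2,12,0,2],[0.5,0.2,14,0,2],[0.5,0.2,16,0,2],[0.5,0.2,17,0,2],[0.5,0.2,17.4,0,2],[0.5,0.2,17.5,0,2],[0.5,0.2,17.6,0,2],[0.5,0.2,17.6,0,2]]'
python3 - <<'E'
from h import *
go([.418,-.1446,.002],-2)
shot("scene","s3.png",(150,180,280,270),6)
E
```

```text
time_s: 8.2
position: [0.4193, -0.1454, 0.0048]
eef_rot: [0.007, -0.017, -0.705, 0.708]
ft_force: [0.3, 0.5, -0.1]
width: 0.751
shift [ 0.13  0.28 -0.08] turn -0.01 | t 8.2 pos [ 0.4193 -0.1454  0.0048] yaw 177.99 tilt 0.85 w 0.751 F [ 0.3  0.5 -0.1] q6 -0.07
```

View pics/s3.png

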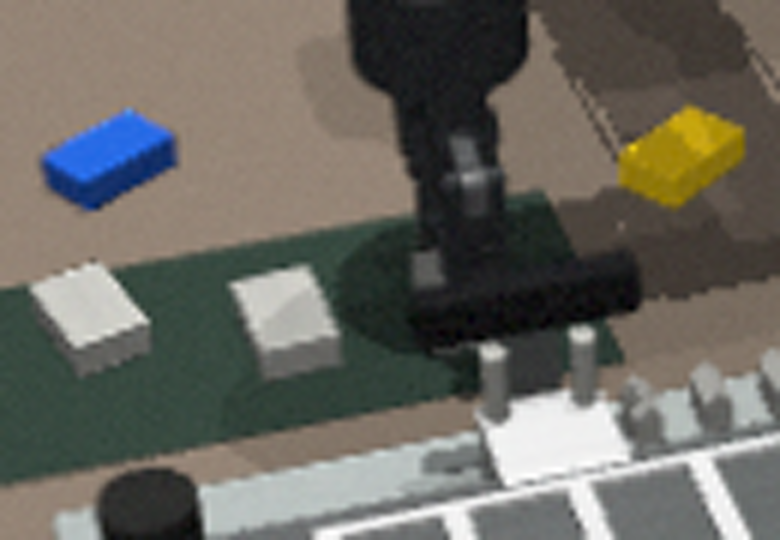

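The gripper straddles the first block, which the bar hides from this view. I'll go down 2 mm and grip.

```bash
python3 -m creep '[[0.5,0.1,0.2,-0.1,0],[0.5,0.1,0.2,-0.1,0],[-1,0.1,0.2,-0.1,0],[-1,0.1,0.2,-0.1,0],[-1,0.1,0.2,-0.1,0],[-1,0.1,0.2,-0.1,0],[-1,0.1,0.2,-0.1,0],[-1,0.1,0.2,-0.1,0]]' 60
python3 - <<'E'
from h import *
go([.418,-.1446,.002],-2)
E
python3 -m creep '[[-1,0,-1,0,0],[-1,0,-3,0,0],[-1,0,-6,0,0],[-1,0,-9,0,0],[-1,0,-12,0,0],[-1,0,-12,0,0],[-1,0,-12,0,0]]'
python3 - <<'E'
from h import *
go(S(0,-.048,.12),np.degrees(YAW))
shot("scene","s4.png",(150,130,280,220),6)
E
```

```text
time_s: 9.05
position: [0.4184, -0.1444, 0.0034]
eef_rot: [0.007, -0.017, -0.705, 0.709]
ft_force: [-2.1, 0.4, 4.8]
width: 0.625
shift [0.04 0.14 0.02] turn 0.01 | t 9.05 pos [ 0.4184 -0.1444  0.0034] yaw 178.01 tilt 0.88 w 0.625 F [-2.1  0.4  4.8] q6 -0.07
time_s: 9.75
position: [0.4165, -0.1436, 0.1238]
eef_rot: [0.007, -0.018, -0.706, 0.708]
ft_force: [-1.2, 0.5, -2.6]
width: 0.627
shift [-22.13   0.7   -8.13] turn -1.84 | t 9.75 pos [ 0.4165 -0.1436  0.1238] yaw 177.99 tilt 0.92 w 0.627 F [-1.2  0.5 -2.6] q6 -0.07
```

View pics/s4.png

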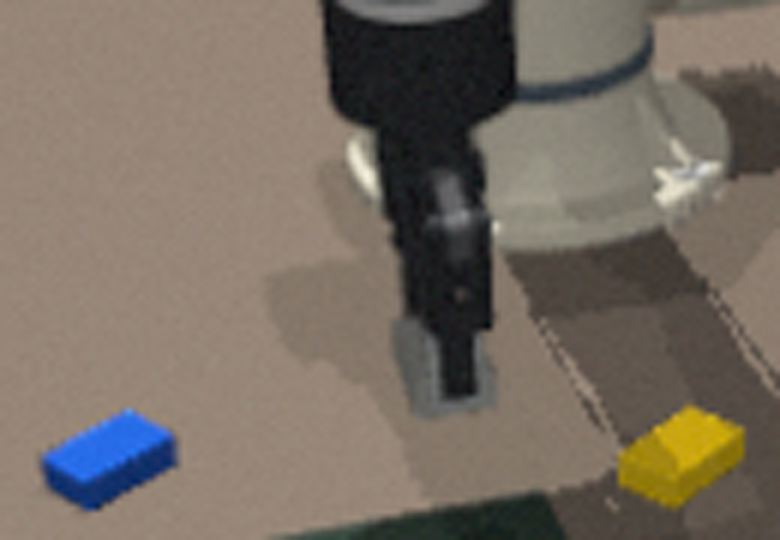

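The block is held level. I'll carry it over the bar to nest 3.

```bash
python3 -m creep '[[-1,-1,-2,0,0],[-1,-4,-2,-1,-1],[-1,-8,-2,-3,-1.8],[-1,-12,-2,-5,-1.8],[-1,-16,-2,-7,-1.8],[-1,-19.5,-2,-8.1,-1.8],[-1,-21.5,-2,-8.1,-1.8],[-1,-22.1,-2,-8.1,-1.8],[-1,-22.1,-2,-8.1,-1.8],[-1,-22.1,-2,-8.1,-1.8]]'
python3 - <<'E'
from h import *
go(S(0,-.048,.07),np.degrees(YAW))
E
```

```text
time_s: 10.8
position: [0.638, -0.0706, 0.1447]
eef_rot: [-0.002, -0.005, -0.706, 0.708]
ft_force: [-0.3, 0.5, -2.0]
width: 0.626
shift [-0.18  7.47 -0.07] turn -0.07 | t 10.8 pos [ 0.638  -0.0706  0.1447] yaw 179.76 tilt 0.68 w 0.626 F [-0.3  0.5 -2. ] q6 -0.14
```

```bash
python3 -m creep '[[-1,-0.1,2,0,0],[-1,-0.2,4,-0.1,0],[-1,-0.2,6,-0.1,0],[-1,-0.2,7.4,-0.1,0],[-1,-0.2,7.4,-0.1,0],[-1,-0.2,7.4,-0.1,0]]'
python3 - <<'E'
from h import *
go(S(0,-.048,.055),np.degrees(YAW))
shot("scene","s5.png",(180,210,320,300),5.5)
E
```

```text
time_s: 11.4
position: [0.6405, -0.0702, 0.0716]
eef_rot: [-0.003, -0.006, -0.706, 0.709]
ft_force: [-0.1, 0.1, -1.4]
width: 0.626
shift [ 0.    1.66 -0.  ] turn -0.07 | t 11.4 pos [ 0.6405 -0.0702  0.0716] yaw 179.76 tilt 0.71 w 0.626 F [-0.1  0.1 -1.4] q6 -0.14
```

View pics/s5.png

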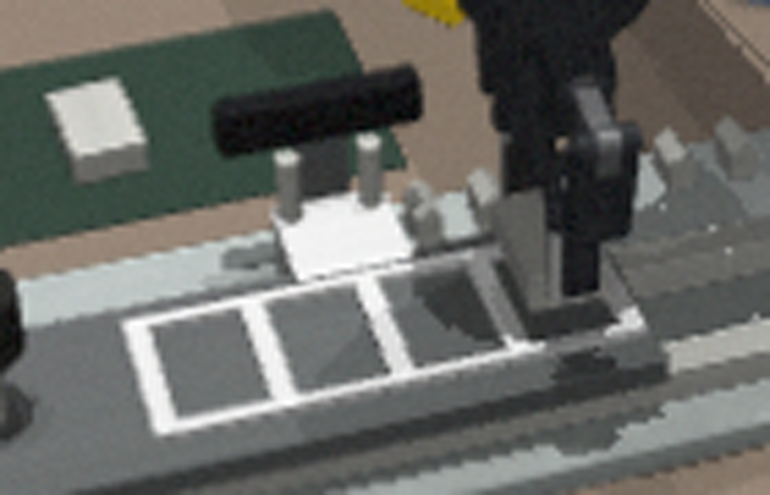

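```bash
python3 -m creep '[[-1,0,0.5,0,0],[-1,0,1,0,0],[-1,0,1.2,0,0],[-1,0,1.2,0,0]]';python3 -m creep '[[-1,0,0.2,0,0],[-1,0,0.4,0,0],[-1,0,0.5,0,0],[-1,0,0.5,0,0]]'
python3 - <<'E'
from h import *
go(S(0,-.048,.055),np.degrees(YAW))
shot("scene","s6.png",(230,210,320,280),8)
E
```

```text
time_s: 11.85
position: [0.6409, -0.0702, 0.0596]
eef_rot: [-0.003, -0.006, -0.706, 0.709]
ft_force: [-0.7, -0.3, -1.4]
width: 0.624
time_s: 12.25
position: [0.6408, -0.0702, 0.0544]
eef_rot: [-0.003, -0.006, -0.706, 0.709]
ft_force: [-0.3, 0.2, -2.1]
width: 0.631
shift [ 0.02 -0.06  0.  ] turn -0.07 | t 12.25 pos [ 0.6408 -0.0702  0.0544] yaw 179.76 tilt 0.71 w 0.631 F [-0.3  0.2 -2.1] q6 -0.14
```

View pics/s6.png

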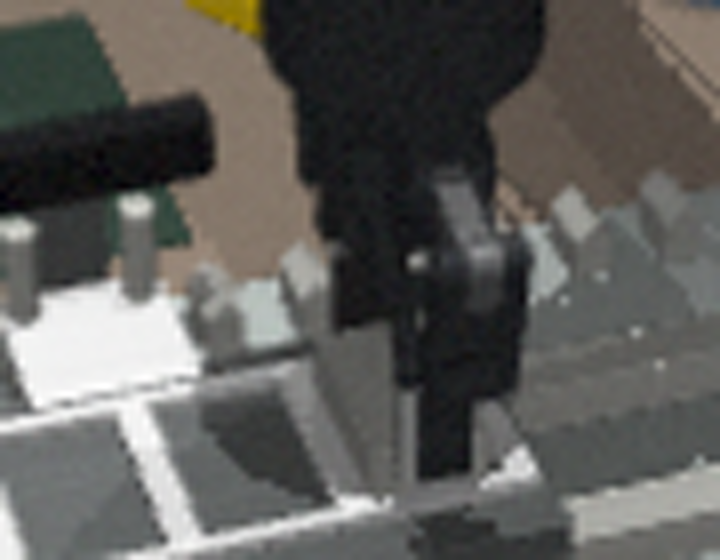

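It went down between the ribs without contact. I'll release it and fetch the second block, first checking that it hasn't been knocked.

```bash
python3 -m creep '[[-1,0,0.1,0,0],[0.4,0,0.1,0,0],[0.5,0,0.1,0,0],[0.5,0,0.1,0,0],[0.5,0,0.1,0,0],[0.5,0,-2,0,0],[0.5,0,-5,0,0],[0.5,0,-9,0,0],[0.5,0,-9,0,0]]'
python3 - <<'E'
from h import *
go([.4125,-.222,.15],4)
E
```

```text
time_s: 13.2
position: [0.6433, -0.0704, 0.1516]
eef_rot: [-0.007, -0.01, -0.705, 0.709]
ft_force: [0.5, 0.8, 1.4]
width: 0.752
shift [23.02 -0.31 15.25] turn -4.2 | t 13.2 pos [ 0.6433 -0.0704  0.1516] yaw 179.8 tilt 1.41 w 0.752 F [0.5 0.8 1.4] q6 -0.14
```

```bash
python3 -m creep '[[0.5,4,0,2.5,-1],[0.5,8,0,5,-2],[0.5,12,0,7.5,-4.2],[0.5,16,0,10,-4.2],[0.5,20,0,13,-4.2],[0.5,22,0,15,-4.2],[0.5,23,0,15.2,-4.2],[0.5,23,0,15.2,-4.2],[0.5,23,0,15.2,-4.2],[0.5,23,0,15.2,-4.2]]'
python3 - <<'E'
from h import *
go([.4125,-.222,.003],4)
shot("top","t6.png",(165,110,425,270),3)
blocks("t6.png",(335,205,420,265))
E
```

```text
time_s: 14.2
position: [0.4139, -0.221, 0.1469]
eef_rot: [-0.034, 0.017, -0.704, 0.709]
ft_force: [0.8, 0.2, -0.4]
width: 0.75
shift [ 0.48 14.38 -0.02] turn 0.07 | t 14.2 pos [ 0.4139 -0.221   0.1469] yaw -175.93 tilt 1.42 w 0.75 F [ 0.8  0.2 -0.4] q6 0.22
blk [ 375.4 -305.8] ang 20.0 dims [45.1 36.3] 16.3
blk [ 440.  -352.4] ang 83.1 dims [142.9  63.9] 89.6
blk [ 457.9 -243.1] ang 80.9 dims [92.3 50.3] 89.6
```

View pics/t6.png

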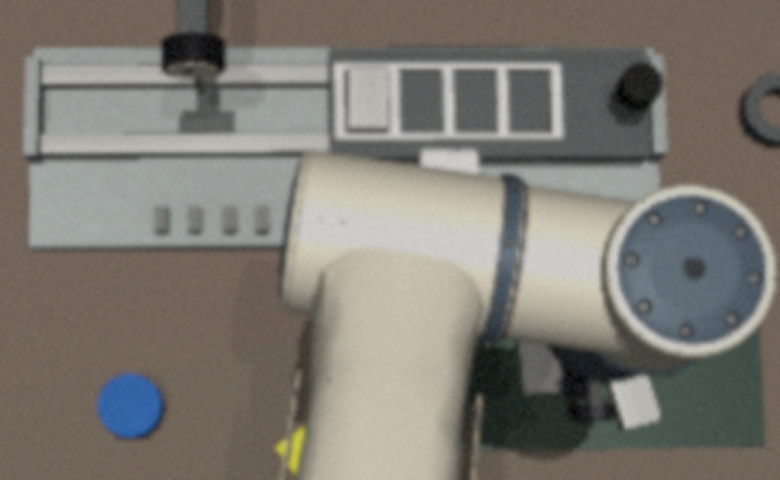

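Block 1 is seated in nest 3 at (369,98). Blocks 2 and 3 haven't moved. I'll descend on block 2.

```bash
python3 -m creep '[[0.5,0.1,3,0,0],[0.5,0.2,7,0,0],[0.5,0.4,11,0,0],[0.5,0.5,13,0,0],[0.5,0.5,14,0,0],[0.5,0.5,14.3,0,0],[0.5,0.5,14.3,0,0]]'
python3 -m creep '[[-1,0,0,0,0],[-1,0,0,0,0],[-1,0,0,0,0],[-1,0,0,0,0],[-1,0,0,0,0],[-1,0,0,0,0]]' 60
python3 - <<'E'
from h import *
go([.4125,-.222,.003],4)
E
python3 -m creep '[[-1,0,-1,0,0],[-1,0,-3,0,0],[-1,0,-6,0,0],[-1,0,-10,0,0],[-1,0,-14,0,0],[-1,0,-14,0,0],[-1,0,-14,0,0]]'
python3 - <<'E'
from h import *
go(S(0,-.096,.145),np.degrees(YAW))
shot("scene","s7.png",(80,150,300,310),3.5)
E
```

```text
time_s: 14.95
position: [0.4132, -0.2221, 0.0042]
eef_rot: [-0.034, 0.017, -0.704, 0.709]
ft_force: [0.0, -0.4, 0.1]
width: 0.75
time_s: 15.55
position: [0.4144, -0.2223, 0.0056]
eef_rot: [-0.035, 0.016, -0.704, 0.709]
ft_force: [-0.3, 1.3, 7.1]
width: 0.625
shift [ 0.19  0.26 -0.05] turn 0.14 | t 15.55 pos [ 0.4144 -0.2223  0.0056] yaw -175.86 tilt 1.63 w 0.625 F [-0.3  1.3  7.1] q6 0.23
time_s: 16.25
position: [0.4106, -0.2212, 0.1465]
eef_rot: [-0.036, 0.015, -0.704, 0.709]
ft_force: [-0.0, 1.1, -3.7]
width: 0.62
shift [-23.66   0.78  -8.62] turn 4.29 | t 16.25 pos [ 0.4106 -0.2212  0.1465] yaw -175.88 tilt 1.75 w 0.62 F [-0.   1.1 -3.7] q6 0.23
```

View pics/s7.png

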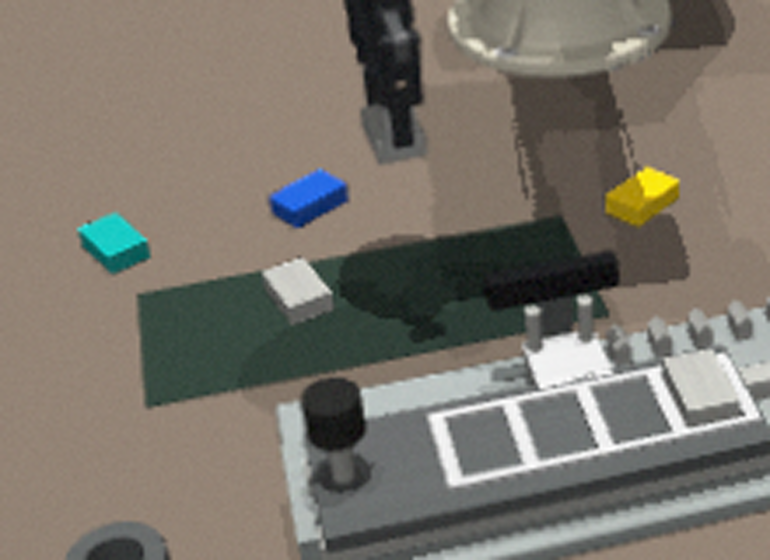

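```bash
python3 -m creep '[[-1,-1,0,0,0],[-1,-4,0,-1,1],[-1,-8,0,-3,2],[-1,-12,0.2,-5,3],[-1,-16,0.4,-7,4.3],[-1,-20,0.6,-8.6,4.3],[-1,-22.5,0.7,-8.6,4.3],[-1,-23.7,0.8,-8.6,4.3],[-1,-23.7,0.8,-8.6,4.3],[-1,-23.7,0.8,-8.6,4.3]]'
python3 - <<'E'
from h import *
go(S(0,-.096,.062),np.degrees(YAW))
E
```

```text
time_s: 17.3
position: [0.6395, -0.118, 0.1408]
eef_rot: [-0.007, -0.01, -0.705, 0.709]
ft_force: [-0.5, 0.1, -2.9]
width: 0.623
shift [ 0.09  7.88 -0.03] turn -0.02 | t 17.3 pos [ 0.6395 -0.118   0.1408] yaw 179.81 tilt 1.38 w 0.623 F [-0.5  0.1 -2.9] q6 -0.07
```

```bash
python3 -m creep '[[-1,0.05,2,0,0],[-1,0.1,4,0,0],[-1,0.1,6,0,0],[-1,0.1,7.4,0,0],[-1,0.1,7.9,0,0],[-1,0.1,7.9,0,0]]'
python3 - <<'E'
from h import *
blocks("t6.png",(275,125,298,158),.068,thr=150)
print(S(0,-.048,0))
go(S(0,-.096,.056),np.degrees(YAW))
shot("scene","s8.png",(210,210,310,290),7)
E
```

```text
time_s: 17.9
position: [0.6397, -0.1188, 0.0618]
eef_rot: [-0.007, -0.009, -0.705, 0.709]
ft_force: [0.4, 0.3, -2.5]
width: 0.618
blk [636.6 -68.4] ang 0.3 dims [57.  68.6] 89.7
[ 0.640656   -0.07019978  0.        ]
shift [-0.07  0.58 -0.06] turn -0.03 | t 17.9 pos [ 0.6397 -0.1188  0.0618] yaw 179.8 tilt 1.33 w 0.618 F [ 0.4  0.3 -2.5] q6 -0.07
```

View pics/s8.png

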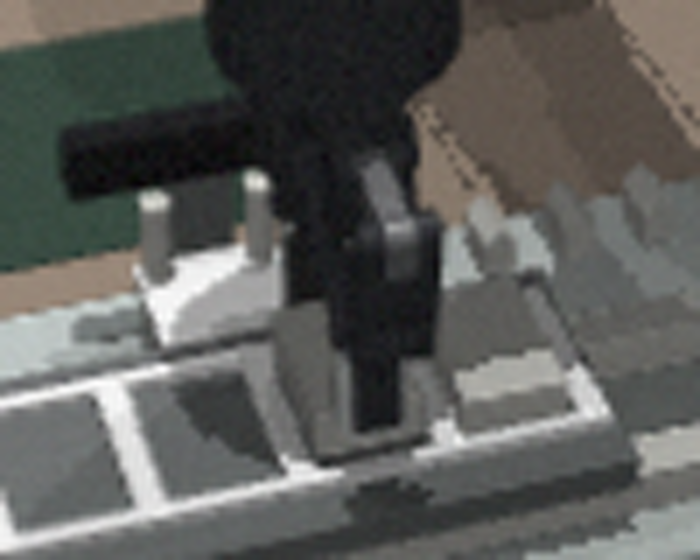

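The block hangs between the ribs at (300,465) and (440,435). I'll lower and release it.

```bash
python3 -m creep '[[-1,-0.05,0.3,-0.05,0],[-1,-0.05,0.6,-0.05,0],[-1,-0.05,0.65,-0.05,0],[-1,-0.05,0.65,-0.05,0]]';python3 -m creep '[[-1,0,0,0,0],[0.4,0,0,0,0],[0.5,0,0,0,0],[0.5,0,0,0,0],[0.5,0,0,0,0],[0.5,0,-2,0,0],[0.5,0,-5,0,0],[0.5,0,-9,0,0],[0.5,0,-9,0,0]]'
python3 - <<'E'
from h import *
go([.3817,-.3045,.15],15.5)
E
```

```text
time_s: 18.35
position: [0.6411, -0.1182, 0.056]
eef_rot: [-0.007, -0.01, -0.705, 0.709]
ft_force: [-0.9, -0.1, -2.4]
width: 0.625
time_s: 19.25
position: [0.6423, -0.1185, 0.1532]
eef_rot: [-0.012, -0.014, -0.704, 0.71]
ft_force: [0.3, 0.9, 1.1]
width: 0.748
shift [26.01 -0.49 18.67] turn -15.65 | t 19.25 pos [ 0.6423 -0.1185  0.1532] yaw 179.85 tilt 2.13 w 0.748 F [0.3 0.9 1.1] q6 -0.07
```

```bash
python3 -m creep '[[0.5,4,0,3,-2],[0.5,8,0,6,-6],[0.5,12,0,9,-10],[0.5,16,0,12,-13],[0.5,20,0,15,-15.6],[0.5,24,-0.2,17.5,-15.6],[0.5,26,-0.4,18.7,-15.6],[0.5,26,-0.5,18.7,-15.6],[0.5,26,-0.5,18.7,-15.6],[0.5,26,-0.5,18.7,-15.6]]'
python3 - <<'E'
from h import *
s=arm.state();print(Rq(s["eef_rot"]).round(3))
go([.3817,-.3045,.004],15.5)
shot("top","t7.png",(255,110,425,270),4)
E
```

```text
time_s: 20.25
position: [0.3825, -0.3046, 0.1502]
eef_rot: [-0.108, 0.083, -0.696, 0.705]
ft_force: [-0.1, 0.2, -0.9]
width: 0.748
[[-0.963  0.037  0.267]
 [-0.267 -0.008 -0.964]
 [-0.034 -0.999  0.017]]
shift [ 0.57 14.6  -0.28] turn -0.01 | t 20.25 pos [ 0.3825 -0.3046  0.1502] yaw -164.51 tilt 2.17 w 0.748 F [-0.1  0.2 -0.9] q6 0.63
```

View pics/t7.png

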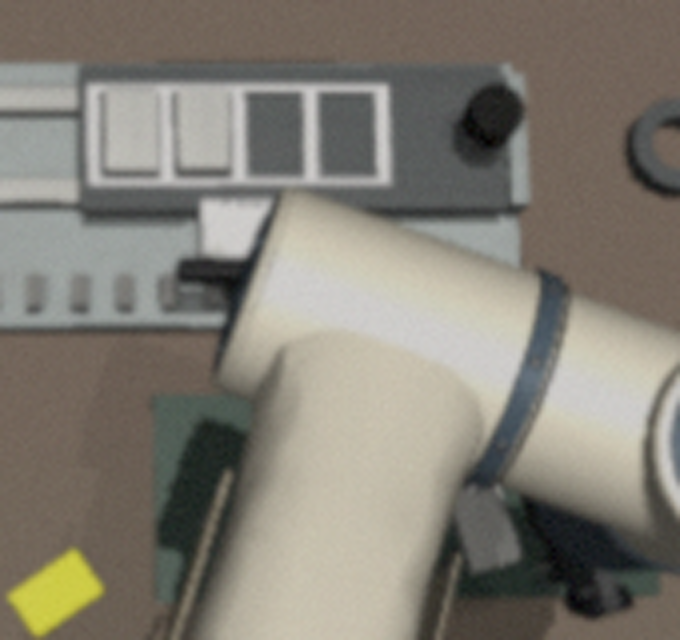

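Blocks 1 and 2 are both seated at (130,130) and (203,130), and block 3 is in place at (490,530). That was my sixteenth and last picture, so from here I'll check with numbers only.

```bash
python3 -m creep '[[0.5,0.1,3,-0.1,0],[0.5,0.3,7,-0.2,0],[0.5,0.5,11,-0.3,0],[0.5,0.6,13.2,-0.3,0],[0.5,0.6,14.3,-0.3,0],[0.5,0.6,14.6,-0.3,0],[0.5,0.6,14.6,-0.3,0]]'
python3 -m creep '[[-1,0,0,0,0],[-1,0,0,0,0],[-1,0,0,0,0],[-1,0,0,0,0],[-1,0,0,0,0],[-1,0,0,0,0]]' 60
python3 - <<'E'
from h import *
go([.3817,-.3045,.003],15.5)
E
python3 -m creep '[[-1,0,-1,0,0],[-1,0,-3,0,0],[-1,0,-6,0,0],[-1,0,-10,0,0],[-1,0,-14,0,0],[-1,0,-14,0,0],[-1,0,-14,0,0]]'
python3 - <<'E'
from h import *
go(S(0,-.144,.145),np.degrees(YAW))
E
```

```text
time_s: 21.0
position: [0.3823, -0.3044, 0.0044]
eef_rot: [-0.108, 0.083, -0.696, 0.705]
ft_force: [0.3, 0.5, 0.3]
width: 0.746
time_s: 21.6
position: [0.3835, -0.3048, 0.0059]
eef_rot: [-0.109, 0.082, -0.695, 0.706]
ft_force: [-0.3, 1.3, 6.5]
width: 0.624
shift [ 0.17  0.28 -0.08] turn 0.1 | t 21.6 pos [ 0.3835 -0.3048  0.0059] yaw -164.4 tilt 2.37 w 0.624 F [-0.3  1.3  6.5] q6 0.63
time_s: 22.3
position: [0.378, -0.3033, 0.1468]
eef_rot: [-0.11, 0.081, -0.695, 0.706]
ft_force: [0.2, -0.7, -4.3]
width: 0.624
shift [-28.92   1.16  -6.19] turn 15.75 | t 22.3 pos [ 0.378  -0.3033  0.1468] yaw -164.43 tilt 2.5 w 0.624 F [ 0.2 -0.7 -4.3] q6 0.63
```

```bash
python3 -m creep '[[-1,-1,0,0,0],[-1,-4,0,0,2],[-1,-8,0.2,-1,4],[-1,-12,0.4,-2,6.5],[-1,-16,0.6,-3,9],[-1,-20,0.8,-4,11.5],[-1,-24,1,-5,14],[-1,-27.5,1.1,-6,15.7],[-1,-28.9,1.2,-6.2,15.7],[-1,-28.9,1.2,-6.2,15.7]]'
python3 - <<'E'
from h import *
go(S(0,-.144,.062),np.degrees(YAW))
E
```

```text
time_s: 23.3
position: [0.6411, -0.1641, 0.1412]
eef_rot: [-0.013, -0.014, -0.704, 0.71]
ft_force: [-0.3, 0.3, -3.0]
width: 0.617
shift [0.38 7.92 0.14] turn 0.15 | t 23.3 pos [ 0.6411 -0.1641  0.1412] yaw 179.98 tilt 2.25 w 0.617 F [-0.3  0.3 -3. ] q6 0.01
```

```bash
python3 -m creep '[[-1,0.1,2,0,0],[-1,0.2,4,0.1,0.1],[-1,0.3,6,0.1,0.1],[-1,0.4,7.5,0.15,0.1],[-1,0.4,7.9,0.15,0.1],[-1,0.4,7.9,0.15,0.1],[-1,0.4,7.9,0.15,0.1]]'
python3 - <<'E'
from h import *
go(S(0,-.144,.056),np.degrees(YAW))
E
python3 -m creep '[[-1,0,0.2,0,0],[-1,0,0.4,0,0],[-1,0,0.6,0,0],[-1,0,0.6,0,0]]'
python3 - <<'E'
from h import *
go(S(0,-.144,.0555),np.degrees(YAW))
E
```

```text
time_s: 24.0
position: [0.6398, -0.1664, 0.0618]
eef_rot: [-0.012, -0.014, -0.704, 0.71]
ft_force: [0.5, 0.3, -2.6]
width: 0.619
shift [-0.04  0.59 -0.02] turn 0.03 | t 24.0 pos [ 0.6398 -0.1664  0.0618] yaw 179.86 tilt 2.2 w 0.619 F [ 0.5  0.3 -2.6] q6 0.01
time_s: 24.4
position: [0.64, -0.1666, 0.0561]
eef_rot: [-0.012, -0.014, -0.704, 0.71]
ft_force: [0.1, -0.2, -0.5]
width: 0.62
shift [-0.04  0.06 -0.04] turn 0.04 | t 24.4 pos [ 0.64   -0.1666  0.0561] yaw 179.86 tilt 2.21 w 0.62 F [ 0.1 -0.2 -0.5] q6 0.01
```

```bash
python3 -m creep '[[0.4,0,0,0,0],[0.5,0,0,0,0],[0.5,0,0,0,0],[0.5,0,0,0,0],[0.5,0,-2,0,0],[0.5,0,-5,0,0],[0.5,0,-9,0,0],[0.5,0,-9,0,0]]'; python3 -m creep '[[0.5,4,0,0,0],[0.5,8,0,0,0],[0.5,12,0,0,0],[0.5,16,0,0,0],[0.5,20,0,0,0],[0.5,22,0,0,0],[0.5,22,0,0,0],[0.5,22,0,0,0]]'
python3 - <<'E'
from h import *
shot("top","t8.png"); 
go(S(-.1,-.12,.15),np.degrees(YAW))
im=cv2.imread("pics/raw_t8.png").min(2)
# profile along nests row: slide-frame samples
def prof(fixed,z=.06):
    out=[]
    for y in np.arange(-.225,-.012,.003): 
        u,v=w2px("top",S(fixed,y,z))[0]; out.append(int(cv2.getRectSubPix(im,(1,1),(float(u),float(v)))[0,0]))
    return out
print(prof(0.0)); print(prof(.02))
E
```

```text
time_s: 25.2
position: [0.6399, -0.1668, 0.1533]
eef_rot: [-0.017, -0.018, -0.703, 0.711]
ft_force: [0.4, -0.4, 0.5]
width: 0.75
time_s: 26.0
position: [0.4206, -0.1666, 0.143]
eef_rot: [-0.017, -0.019, -0.703, 0.711]
ft_force: [0.1, -0.6, 0.6]
width: 0.747
shift [-11.96  -0.14  -2.48] turn 0.09 | t 26.05 pos [ 0.421  -0.1665  0.1428] yaw 179.92 tilt 2.99 w 0.751 F [-0.8 -0.3  0.3] q6 0.01
[91, 112, 162, 192, 183, 139, 98, 89, 90, 90, 88, 91, 90, 90, 89, 90, 96, 123, 168, 196, 191, 172, 165, 171, 172, 171, 171, 172, 175, 175, 175, 175, 151, 125, 158, 191, 183, 159, 162, 173, 177, 173, 173, 174, 175, 176, 176, 176, 153, 141, 171, 194, 178, 156, 169, 177, 177, 176, 175, 176, 177, 177, 177, 174, 152, 148, 180, 195, 178, 131, 104]
[89, 111, 160, 193, 184, 133, 92, 87, 89, 88, 89, 89, 88, 88, 91, 90, 92, 119, 164, 192, 185, 157, 162, 168, 171, 170, 169, 172, 173, 170, 170, 171, 152, 139, 167, 193, 180, 154, 163, 171, 171, 172, 171, 173, 174, 175, 175, 172, 158, 147, 175, 195, 179, 157, 168, 175, 176, 174, 174, 173, 176, 177, 176, 169, 147, 147, 182, 195, 175, 130, 110]
```

Run:
```python
from h import *
for cam,fn in(("top","t8.png"),("scene","s9.png")):
    if cam=="scene": shot("scene",fn)
    im=cv2.imread("pics/raw_"+fn).min(2)
    g=lambda p:int(cv2.getRectSubPix(im,(1,1),tuple(map(float,w2px(cam,p)[0])))[0,0])
    for c in(-.144,-.096,-.048):
        print(cam,c,"y:",[g(S(0,c+d/1000,.068)) for d in range(-24,25,2)])
        print("      x:",[g(S(d/1000,c,.068)) for d in range(-38,40,2)])
```

```text
top -0.144 y: [191, 196, 191, 178, 161, 165, 169, 171, 173, 171, 171, 173, 172, 173, 175, 175, 173, 175, 175, 168, 151, 128, 137, 161, 190]
      x: [141, 162, 141, 118, 112, 140, 160, 169, 172, 172, 174, 174, 173, 171, 173, 173, 172, 172, 172, 172, 172, 170, 171, 171, 171, 170, 171, 171, 171, 170, 171, 173, 171, 165, 147, 119, 98, 90, 87]
top -0.096 y: [190, 193, 182, 165, 152, 164, 172, 175, 175, 173, 174, 174, 173, 174, 175, 175, 175, 175, 176, 167, 152, 137, 153, 178, 194]
      x: [155, 172, 152, 120, 96, 108, 140, 162, 175, 178, 177, 176, 175, 176, 176, 175, 175, 175, 174, 173, 173, 172, 173, 174, 174, 173, 172, 171, 173, 173, 173, 172, 172, 166, 149, 122, 99, 92, 90]
top -0.048 y: [194, 193, 175, 161, 161, 170, 175, 176, 175, 175, 178, 175, 176, 178, 176, 177, 176, 177, 177, 163, 147, 147, 164, 191, 196]
      x: [153, 170, 152, 126, 110, 133, 158, 172, 176, 175, 177, 177, 177, 176, 177, 177, 177, 175, 176, 176, 176, 175, 175, 174, 175, 175, 174, 174, 173, 173, 172, 170, 164, 160, 145, 121, 96, 89, 88]
scene -0.144 y: [242, 212, 135, 102, 149, 191, 201, 204, 201, 202, 199, 199
[... 255 characters left out ...]
, 100, 99, 98]
scene -0.096 y: [225, 151, 88, 113, 177, 199, 203, 204, 201, 202, 201, 197, 197, 200, 202, 201, 200, 200, 205, 207, 215, 231, 241, 234, 181]
      x: [80, 82, 94, 119, 132, 136, 148, 182, 199, 201, 199, 198, 197, 198, 198, 198, 196, 195, 196, 197, 197, 198, 199, 199, 200, 200, 200, 200, 202, 202, 201, 201, 203, 193, 170, 128, 104, 99, 99]
scene -0.048 y: [181, 99, 87, 150, 196, 202, 203, 205, 202, 201, 201, 199, 198, 201, 202, 200, 199, 201, 205, 209, 218, 236, 242, 219, 175]
      x: [183, 183, 181, 180, 177, 157, 148, 174, 191, 195, 198, 199, 199, 199, 199, 199, 199, 198, 198, 198, 198, 198, 200, 200, 201, 201, 201, 200, 201, 200, 201, 202, 204, 204, 163, 117, 108, 102, 100]
```

All three blocks read the same edges and brightness in both views, so they are flat and centred. Back to the bar.

```bash
python3 -m creep '[[0.5,-3,-1,-0.8,0],[0.5,-6,-1,-1.6,0],[0.5,-9,-1,-2.5,0],[0.5,-12,-0.6,-2.5,0],[0.5,-12,-0.6,-2.5,0],[0.5,-12,-0.6,-2.5,0]]'
python3 - <<'E'
from h import *
go(S(-.1,-.12,.075),np.degrees(YAW))
E
```

```text
time_s: 26.7
position: [0.5414, -0.1414, 0.1532]
eef_rot: [-0.017, -0.018, -0.703, 0.711]
ft_force: [-0.3, -0.0, 0.2]
width: 0.748
shift [ 0.47  7.81 -0.05] turn 0.1 | t 26.7 pos [ 0.5414 -0.1414  0.1532] yaw 179.93 tilt 2.85 w 0.748 F [-0.3 -0.   0.2] q6 -0.04
```

```bash
python3 -m creep '[[0.5,0.1,1.5,0,0],[0.5,0.2,3,0,0],[0.5,0.3,4.5,0,0],[0.5,0.4,6,0,0],[0.5,0.5,7,0,0],[0.5,0.5,7.8,0,0],[0.5,0.5,7.8,0,0]]'
python3 -m creep '[[-1,0,0,0,0],[-1,0,0,0,0],[-1,0,0,0,0],[-1,0,0,0,0],[-1,0,0,0,0],[-1,0,0,0,0],[-1,0,0,0,0]]' 60
python3 - <<'E'
from h import *
go(S(-.1,-.12,.096),np.degrees(YAW))
E
```

```text
time_s: 27.4
position: [0.5395, -0.1424, 0.0742]
eef_rot: [-0.016, -0.017, -0.703, 0.711]
ft_force: [-0.5, -0.0, -0.6]
width: 0.753
time_s: 28.1
position: [0.5413, -0.1424, 0.075]
eef_rot: [-0.017, -0.018, -0.703, 0.711]
ft_force: [6.5, -0.7, -0.7]
width: 0.158
shift [-0.02 -2.1  -0.02] turn 0.13 | t 28.1 pos [ 0.5413 -0.1424  0.075 ] yaw 179.95 tilt 2.95 w 0.158 F [ 6.5 -0.7 -0.7] q6 -0.04
```

```bash
python3 -m creep '[[-1,0,-0.7,0,0],[-1,-0.1,-1.4,0,0],[-1,-0.1,-2.1,0,0],[-1,-0.1,-2.1,0,0],[-1,-0.1,-2.1,0,0]]' && python3 -m creep '[[-1,0,0,-0.3,0],[-1,0,0,-1,0],[-1,0,0,-2,0],[-1,0,0,-3.2,0],[-1,0,0,-4.4,0],[-1,0,0,-5.6,0],[-1,0,0,-6.8,0],[-1,0,0,-7.6,0],[-1,-0.03,0,-8,0],[-1,-0.03,0,-8,0]]'
python3 - <<'E'
from h import *
go(S(-.1,.09,.096),np.degrees(YAW))
E
```

```text
time_s: 28.6
position: [0.5413, -0.1419, 0.0955]
eef_rot: [-0.017, -0.018, -0.703, 0.711]
ft_force: [5.9, -0.8, -7.5]
width: 0.155
time_s: 29.6
position: [0.5416, -0.0611, 0.0937]
eef_rot: [-0.017, -0.018, -0.703, 0.711]
ft_force: [5.7, 1.3, -6.9]
width: 0.154
shift [  0.05  -0.38 -12.91] turn 0.14 | t 29.6 pos [ 0.5416 -0.0611  0.0937] yaw 179.97 tilt 2.88 w 0.154 F [ 5.7  1.3 -6.9] q6 -0.2
```

```bash
python3 -m creep '[[-1,0,-0.2,-0.3,0],[-1,0,-0.2,-1,0],[-1,0,-0.25,-2,0],[-1,0,-0.3,-3.2,0],[-1,0,-0.3,-4.4,0],[-1,0,-0.3,-5.6,0],[-1,0,-0.35,-6.8,0],[-1,0,-0.35,-7.6,0],[-1,0,-0.35,-8,0],[-1,0,-0.35,-8,0]]'
python3 - <<'E'
from h import *
go(S(-.1,.09,.096),np.degrees(YAW))
im=None
E
```

```text
time_s: 30.6
position: [0.5419, 0.0198, 0.0957]
eef_rot: [-0.017, -0.018, -0.703, 0.711]
ft_force: [6.7, 0.7, -7.5]
width: 0.157
shift [ 0.08 -0.09 -4.83] turn 0.15 | t 30.6 pos [0.5419 0.0198 0.0957] yaw 179.98 tilt 2.89 w 0.157 F [ 6.7  0.7 -7.5] q6 -0.36
```

```bash
python3 -m creep '[[-1,0,0,-0.3,0],[-1,0,0,-1,0],[-1,0,-0.05,-2,0],[-1,0,-0.05,-3.2,0],[-1,0,-0.1,-4.2,0],[-1,0,-0.1,-4.8,0],[-1,0,-0.1,-4.8,0],[-1,0,-0.1,-4.8,0]]'
python3 - <<'E'
from h import *
go(S(-.1,.09,.075),np.degrees(YAW))
E
python3 -m creep '[[-1,0,0.6,0,0],[-1,0.05,1.2,0,0],[-1,0.1,1.8,0,0],[-1,0.1,2.1,0,0],[-1,0.1,2.1,0,0],[-1,0.1,2.1,0,0]]'
python3 - <<'E'
from h import *
go(S(-.1,.09,.075),np.degrees(YAW))
E
```

```text
time_s: 31.4
position: [0.542, 0.0683, 0.0955]
eef_rot: [-0.017, -0.018, -0.703, 0.71]
ft_force: [5.7, 1.0, -7.4]
width: 0.154
shift [0.19 2.04 0.  ] turn 0.16 | t 31.4 pos [0.542  0.0683 0.0955] yaw 179.99 tilt 2.88 w 0.154 F [ 5.7  1.  -7.4] q6 -0.45
time_s: 32.0
position: [0.542, 0.0678, 0.075]
eef_rot: [-0.017, -0.018, -0.703, 0.711]
ft_force: [0.8, -0.8, 3.1]
width: 0.16
shift [ 0.09 -0.01 -0.03] turn 0.17 | t 32.0 pos [0.542  0.0678 0.075 ] yaw 179.99 tilt 2.9 w 0.16 F [ 0.8 -0.8  3.1] q6 -0.45
```

```bash
python3 -m creep '[[-0.5,0,0,0,0],[0,0,0,0,0],[0,0,0,0,0],[0,-0.1,-2,0,0],[0,-0.2,-5,0,0],[0,-0.4,-9,0,0],[0,-0.5,-12,0,0],[0,-0.5,-12,0,0],[0,-0.5,-12,0,0]]'
python3 - <<'E'
from h import *
go([.410,.298,.19],91.2)
E
```

```text
time_s: 32.9
position: [0.5412, 0.0693, 0.1955]
eef_rot: [-0.018, -0.018, -0.704, 0.71]
ft_force: [-0.7, 0.0, -1.4]
width: 0.501
shift [ 13.14  -0.33 -22.87] turn 88.79 | t 32.9 pos [0.5412 0.0693 0.1955] yaw 179.99 tilt 2.96 w 0.501 F [-0.7  0.  -1.4] q6 -0.44
```

```bash
python3 -m creep '[[1,2,-1,0,4],[1,5,-1,-1,12],[1,8,-1,-4,20],[1,11,-1,-8,28],[1,13.1,-1,-12,36],[1,13.1,-1,-16,44],[1,13.1,-1,-20,52],[1,13.1,-1,-22,60],[1,13.1,-1,-22.9,68],[1,13.1,-1,-22.9,76]]' && python3 -m creep '[[1,0,0,0,4],[1,0,0,0,8],[1,0,0,0,8],[1,0,0,0,8],[1,0,0,0,8]]'
python3 - <<'E'
from h import *
go([.410,.298,.15],91.2)
shot("top","t9.png");shot("scene","s10.png")
im=cv2.imread("pics/raw_t9.png").min(2)
# where does the carriage sit: rib profile along y
for x in(0,):
  print([int(cv2.getRectSubPix(im,(1,1),tuple(map(float,w2px("top",S(x,y,.06))[0])))[0,0]) for y in np.arange(-.012,.195,.003)])
  print([int(cv2.getRectSubPix(im,(1,1),tuple(map(float,w2px("top",S(-.025,y,.06))[0])))[0,0]) for y in np.arange(-.012,.195,.003)])
# dark handle ends
print([int(cv2.getRectSubPix(im,(1,1),tuple(map(float,w2px("top",S(-.1,y,.104))[0])))[0,0]) for y in np.arange(.03,.15,.003)])
E
```

```text
time_s: 33.9
position: [0.4092, 0.2993, 0.1946]
eef_rot: [-0.418, 0.45, 0.565, -0.55]
ft_force: [-0.1, 0.8, 0.1]
width: 1.001
time_s: 34.4
position: [0.4091, 0.2991, 0.1941]
eef_rot: [-0.456, 0.487, 0.534, -0.518]
ft_force: [0.8, 0.5, -0.1]
width: 1.001
shift [-0.04  4.41  0.12] turn 5.03 | t 34.4 pos [0.4091 0.2991 0.1941] yaw 96.23 tilt 2.84 w 1.001 F [ 0.8  0.5 -0.1] q6 -2.45
[137, 190, 212, 188, 130, 104, 101, 101, 100, 100, 100, 102, 100, 101, 102, 111, 151, 202, 214, 188, 148, 165, 191, 196, 193, 190, 186, 179, 147, 115, 106, 109, 108, 106, 109, 97, 84, 88, 98, 103, 102, 99, 99, 102, 112, 143, 175, 183, 177, 196, 212, 188, 167, 182, 195, 194, 193, 192, 190, 192, 194, 192, 194, 180, 173, 200, 210, 177, 138]
[143, 192, 212, 190, 134, 103, 103, 101, 101, 100, 100, 101, 102, 101, 102, 113, 151, 199, 212, 188, 147, 154, 176, 182, 181, 179, 181, 185, 186, 187, 187, 185, 174, 171, 173, 150, 129, 145, 157, 155, 148, 143, 144, 143, 146, 150, 159, 156, 164, 192, 211, 183, 148, 156, 164, 165, 165, 164, 164, 162, 164, 164, 162, 157, 172, 206, 211, 185, 151]
[166, 164, 166, 164, 152, 111, 63, 50, 48, 49, 50, 50, 49, 52, 49, 50, 51, 50, 50, 50, 49, 52, 49, 49, 50, 50, 50, 50, 51, 51, 50, 49, 49, 48, 72, 131, 166, 173, 173, 173]
```

The carriage's middle is at slide y = 0.090, the bar's ends agree, and the comparator is at about 0.095, so the carriage is caught in the right notch. Next, the pistol.

```bash
python3 -m creep '[[1,0,1,0.1,2.5],[1,0,3,0.1,5],[1,0,4.4,0.1,5],[1,0,4.4,0.1,5],[1,0,4.4,0.1,5]]'
python3 - <<'E'
from h import *
go([.411,.2985,.071],91.2)
E
```

```text
time_s: 35.0
position: [0.4105, 0.2985, 0.1509]
eef_rot: [-0.479, 0.51, 0.514, -0.496]
ft_force: [-0.6, 0.4, 0.5]
width: 1.002
shift [0.1  7.98 0.34] turn 0.03 | t 35.0 pos [0.4105 0.2985 0.1509] yaw 91.23 tilt 2.88 w 1.002 F [-0.6  0.4  0.5] q6 -2.54
```

```bash
python3 -m creep '[[1,0,1.5,0,0],[1,0,3,0.1,0],[1,0.05,4.5,0.2,0],[1,0.1,6,0.3,0],[1,0.1,7,0.3,0],[1,0.1,7.8,0.3,0],[1,0.1,8,0.3,0],[1,0.1,8,0.3,0]]'
python3 -m creep '[[-1,0,0,0,0],[-1,0,0,0,0],[-1,0,0,0,0],[-1,0,0,0,0],[-1,0,0,0,0],[-1,0,0,0,0],[-1,0,0,0,0],[-1,0,0,0,0]]' 40
python3 - <<'E'
from h import *
go([.411,.2985,.071],91.2)
E
```

```text
time_s: 35.8
position: [0.4116, 0.2987, 0.0711]
eef_rot: [-0.479, 0.51, 0.514, -0.496]
ft_force: [-0.7, 0.6, -0.3]
width: 0.995
time_s: 36.6
position: [0.4119, 0.2989, 0.0715]
eef_rot: [-0.479, 0.51, 0.515, -0.496]
ft_force: [-1.0, -0.2, 6.0]
width: 0.415
shift [-0.04  0.05  0.09] turn 0.05 | t 36.6 pos [0.4119 0.2989 0.0715] yaw 91.25 tilt 2.92 w 0.415 F [-1.  -0.2  6. ] q6 -2.55
```

```bash
python3 -m creep '[[-1,0,-1,0,0],[-1,0,-2.5,0,0],[-1,0,-4,0,0],[-1,0,-6,0,0],[-1,0,-8,0,0],[-1,0,-10,0,0],[-1,0,-11.5,0,0],[-1,0,-12,0,0],[-1,0,-12,0,0],[-1,0,-12,0,0]]' 60
python3 - <<'E'
from h import *
s=arm.state();print(Rq(s["eef_rot"]).round(3))
go([.4705,-.092,.17],90)
E
```

```text
time_s: 37.6
position: [0.4053, 0.2998, 0.1902]
eef_rot: [-0.479, 0.51, 0.514, -0.497]
ft_force: [-0.0, -0.0, -3.0]
width: 0.416
[[-0.022  0.048 -0.999]
 [ 1.    -0.013 -0.022]
 [-0.014 -0.999 -0.048]]
shift [-39.28   2.83  -5.54] turn 1.24 | t 37.6 pos [0.4053 0.2998 0.1902] yaw 91.24 tilt 2.84 w 0.416 F [-0. -0. -3.] q6 -2.55
```

```bash
python3 -m creep '[[-1,-1,0,0,0],[-1,-3,0,0,0],[-1,-6,0.3,-0.5,0.3],[-1,-9.5,0.5,-1,0.6],[-1,-13,0.8,-1.5,0.9],[-1,-16.5,1,-2,1.2],[-1,-20,1.3,-2.5,1.2],[-1,-23,1.5,-3,1.2],[-1,-25,1.7,-3.5,1.2],[-1,-26,1.8,-4,1.2]]' && python3 -m creep '[[-1,-2,0,0,0],[-1,-4,0.2,0,0],[-1,-7,0.4,0,0],[-1,-10,0.6,-0.5,0],[-1,-12,0.8,-1,0],[-1,-13,0.8,-1.3,0],[-1,-13.2,0.8,-1.5,0],[-1,-13.2,0.8,-1.5,0],[-1,-13.2,0.8,-1.5,0]]'
python3 - <<'E'
from h import *
go([.4705,-.092,.0835],90)
E
```

```text
time_s: 38.6
position: [0.4508, 0.0378, 0.1773]
eef_rot: [-0.485, 0.515, 0.508, -0.491]
ft_force: [0.1, 0.4, -2.5]
width: 0.414
time_s: 39.5
position: [0.4658, -0.0936, 0.1718]
eef_rot: [-0.485, 0.515, 0.508, -0.491]
ft_force: [0.1, 0.3, -2.2]
width: 0.41
shift [ 0.28  8.84 -0.05] turn -0.05 | t 39.5 pos [ 0.4658 -0.0936  0.1718] yaw 89.95 tilt 2.79 w 0.41 F [ 0.1  0.3 -2.2] q6 -1.73
```

```bash
python3 -m creep '[[-1,0,1,0,0],[-1,0.05,2.5,0,0],[-1,0.1,4,0,0],[-1,0.2,5.5,0,0],[-1,0.2,7,0,0],[-1,0.3,8,0,0],[-1,0.3,8.6,0,0],[-1,0.3,8.8,0,0],[-1,0.3,8.8,0,0],[-1,0.3,8.8,0,0]]'
python3 - <<'E'
from h import *
go([.4705,-.092,.0835],90)
shot("scene","s11.png"); shot("top","t10.png")
im=cv2.imread("pics/raw_s11.png")
p0=w2px("scene",[.541,-.092,.1])[0]; t=w2px("scene",S(0,-.07,.1))[0]; print("pred nose",p0,"target",t)
x,y=map(int,p0.round()); print(im[y-14:y+15:2,x-16:x+17:2].min(2))
x,y=map(int,t.round()); print(im[y-14:y+15:2,x-16:x+17:2].max(2))
tp=cv2.imread("pics/raw_t10.png"); x,y=map(int,w2px("top",[.53,-.092,.118])[0].round()); print(x,y);print(tp[y-12:y+16:2,x-16:x+17:2].max(2))
E
```

```text
time_s: 40.5
position: [0.4705, -0.0918, 0.0844]
eef_rot: [-0.485, 0.515, 0.508, -0.491]
ft_force: [-0.7, -0.9, -3.0]
width: 0.414
shift [-0.02  0.09  0.  ] turn -0.04 | t 40.5 pos [ 0.4705 -0.0918  0.0844] yaw 89.96 tilt 2.85 w 0.414 F [-0.7 -0.9 -3. ] q6 -1.74
pred nose [256.95167828 222.67653707] target [269.72663801 247.87366888]
[[ 90  70   8  23  21  22  24  32  29  29  31  14  16   5  49  97  98]
 [ 82  73  14  25  32  32  26  27  21  30  28   8   0  80 106  80 103]
 [ 80  77   9  14  18  31  27  26  27  26  29  22  92 105  75  65  61]
 [ 78  68  18  10  22  23  30  31  32  35  34  32  58  61  65  64  61]
 [ 53  61  22   5  13  32  32  34  28  28  28  22  60  63  64  63  65]
 [ 39  50  62   5  17  17  19  11 132 111  74  11  56  60  58  60  64]
 [ 40  46  63  26  18  24  40 112 130 124 118  64  57  62  64  59  60]
 [ 39  46  67  76  12  10  99 118 122 122 123  67  59  64  59  61  61]
 [ 33  44  62  79  28  14  98 117 120 123 108  37  60  61  61  54  55]
 [ 40  43  66  80  74  16  35  97 106 103  46  15  54  56  46  55  55]
 [ 38  31  61  81  80  37  21  41  50  54  50  56  55 
[... 1670 characters left out ...]
192 117 109 116 115 123 129 129 130 130 130 129 119 123 132]
 [195 173 184 114 111 118 119 129 130 129 131 129 128  99  83  92 122]
 [194 181 177 113 108 116 122 131 131 132 130 130 125  83  79  78 110]
 [197 178 183 114  99  97 119 131 130 129 130 127 126  99  77  90 122]
 [199 159 192 116 126 104 114 131 135 130 132 132 132 122 112 122 127]
 [195 161 196 126 103 106 123 126 131 130 133 130 128 132 133 131 132]
 [198 163 200 156 110 117 125 127 133 130 131 131 132 129 131 129 131]
 [207 168 185 180 110 117 120 122 128 133 134 132 132 134 128 131 129]
 [205 178 158 195 144 112 123 122 126 129 132 134 135 133 133 133 130]
 [207 196 134 185 190 124 112 117 106 104 125 128 133 131 130 129 128]]
```

The lens centroid is within about 1 px of the prediction, and the target is where expected. I'll hold here.

```bash
for i in 1 2 3; do python3 -m creep '[[-1,0,0,0,0],[-1,0,0,0,0],[-1,0,0,0,0],[-1,0,0,0,0],[-1,0,0,0,0],[-1,0,0,0,0],[-1,0,0,0,0],[-1,0,0,0,0],[-1,0,0,0,0],[-1,0,0,0,0]]'; done
python3 -m creep '[[-1,0,-1,0,0],[-1,0,-2.5,0,0],[-1,0,-4,0,0],[-1,0,-6,0,0],[-1,0,-8,0,0],[-1,0,-10,0,0],[-1,0,-11,0,0],[-1,0,-11,0,0]]'
python3 - <<'E'
from h import *
go([.4119,.2989,.19],91.25)
E
```

```text
time_s: 41.6
position: [0.4704, -0.0918, 0.0844]
eef_rot: [-0.485, 0.515, 0.508, -0.491]
ft_force: [0.1, -0.9, -1.6]
width: 0.411
time_s: 42.6
position: [0.4704, -0.0918, 0.0844]
eef_rot: [-0.485, 0.515, 0.508, -0.491]
ft_force: [-0.4, 0.3, -2.5]
width: 0.413
time_s: 43.6
position: [0.4704, -0.0918, 0.0844]
eef_rot: [-0.485, 0.515, 0.508, -0.491]
ft_force: [-0.5, -0.1, -2.7]
width: 0.412
time_s: 44.4
position: [0.466, -0.0903, 0.196]
eef_rot: [-0.484, 0.516, 0.509, -0.49]
ft_force: [0.4, 1.0, -1.4]
width: 0.416
shift [38.92 -0.18  5.43] turn -1.29 | t 44.4 pos [ 0.466  -0.0903  0.196 ] yaw 89.96 tilt 3.05 w 0.416 F [ 0.4  1.  -1.4] q6 -1.73
```

```bash
python3 -m creep '[[-1,1,0,0,0],[-1,3,0,0.5,0],[-1,6,0,1,-0.3],[-1,9.5,0,1.5,-0.6],[-1,13,0,2,-0.9],[-1,16.5,0,2.5,-1.2],[-1,20,0,3,-1.2],[-1,23,-0.1,3.5,-1.2],[-1,25,-0.1,4,-1.2],[-1,26,-0.1,4,-1.2]]' && python3 -m creep '[[-1,2,0,0.2,0],[-1,4,0,0.4,0],[-1,7,0,0.7,0],[-1,10,0,1,0],[-1,12,0,1.4,0],[-1,12.9,0,1.4,0],[-1,12.9,0,1.4,0],[-1,12.9,0,1.4,0]]'
python3 - <<'E'
from h import *
go([.4119,.2989,.14],91.25)
E
```

```text
time_s: 45.4
position: [0.4249, 0.1713, 0.1904]
eef_rot: [-0.478, 0.51, 0.514, -0.497]
ft_force: [0.6, -0.4, -1.8]
width: 0.415
time_s: 46.2
position: [0.408, 0.2992, 0.1874]
eef_rot: [-0.478, 0.51, 0.514, -0.497]
ft_force: [-0.0, -1.1, -2.6]
width: 0.414
shift [ 0.04  4.75 -0.15] turn 0.01 | t 46.2 pos [0.408  0.2992 0.1874] yaw 91.26 tilt 2.93 w 0.414 F [-0.  -1.1 -2.6] q6 -2.54
```

```bash
python3 -m creep '[[-1,0,1.5,0,0],[-1,0,3,0,0],[-1,0,4,-0.1,0],[-1,0,4.7,-0.15,0],[-1,0,4.7,-0.15,0],[-1,0,4.7,-0.15,0]]'
python3 - <<'E'
from h import *
go([.4119,.2989,.0725],91.25)
E
```

```text
time_s: 46.8
position: [0.4122, 0.2985, 0.1411]
eef_rot: [-0.478, 0.51, 0.514, -0.497]
ft_force: [0.4, -0.3, -2.2]
width: 0.412
shift [0.14 6.85 0.37] turn -0.0 | t 46.8 pos [0.4122 0.2985 0.1411] yaw 91.25 tilt 2.97 w 0.412 F [ 0.4 -0.3 -2.2] q6 -2.54
```

```bash
python3 -m creep '[[-1,0,1,0,0],[-1,0.05,2,0.1,0],[-1,0.05,3,0.15,0],[-1,0.1,4,0.2,0],[-1,0.1,5,0.3,0],[-1,0.1,6,0.35,0],[-1,0.1,6.6,0.4,0],[-1,0.1,6.8,0.4,0],[-1,0.1,6.8,0.4,0]]'
python3 - <<'E'
from h import *
go([.4119,.2989,.0715],91.25)
E
```

```text
time_s: 47.7
position: [0.4116, 0.2984, 0.0728]
eef_rot: [-0.478, 0.51, 0.514, -0.497]
ft_force: [0.2, 0.1, -1.2]
width: 0.415
shift [ 0.05  0.13 -0.02] turn 0.0 | t 47.7 pos [0.4116 0.2984 0.0728] yaw 91.25 tilt 2.97 w 0.415 F [ 0.2  0.1 -1.2] q6 -2.55
```

```bash
python3 -m creep '[[-1,0,0.1,0,0],[-1,0,0.1,0,0],[-0.1,0,0.1,0,0],[0.5,0,0.1,0,0],[0.9,0,0.1,0,0],[0.9,0,0.1,0,0],[0.9,0,0.1,0,0],[0.9,0,-1,0,0],[0.9,0,-2.5,-0.1,0],[0.9,0,-4.5,-0.2,0]]' && python3 -m creep '[[0.9,0,-2,0,0],[0.9,0,-5,0,0],[0.9,0,-9,0,0],[0.9,0,-9,0,0],[0.9,0,-9,0,0]]'
python3 - <<'E'
from h import *
go([.3,.1,.25])
E
```

```text
time_s: 48.7
position: [0.4111, 0.2988, 0.1185]
eef_rot: [-0.478, 0.51, 0.514, -0.497]
ft_force: [0.3, 0.2, -0.9]
width: 0.945
time_s: 49.2
position: [0.407, 0.3008, 0.2101]
eef_rot: [-0.478, 0.51, 0.515, -0.496]
ft_force: [-1.2, -0.1, -0.8]
width: 0.953
shift [-19.89  -4.27  10.94] turn 0 | t 49.2 pos [0.407  0.3008 0.2101] yaw 91.26 tilt 3.01 w 0.953 F [-1.2 -0.1 -0.8] q6 -2.54
```

```bash
python3 -m creep '[[0.9,-4,-1,0,0],[0.9,-8,-2,2,0],[0.9,-12,-3,5,0],[0.9,-16,-4,8,0],[0.9,-19,-4,10,0],[0.9,-19.9,-4,10.5,0],[0.9,-19.9,-4,10.5,0],[0.9,-19.9,-4,10.5,0]]'
python3 - <<'E'
from h import *
go([.3,.1,.25])
shot("top","t11.png");shot("scene","s12.png")
for c in("top","scene"):
    a=cv2.imread("pics/raw_%s0.png"%c);b=cv2.imread("pics/raw_%s.png"%("t11" if c=="top" else "s12"))
    for n,p,r in(("pistol",[.417,.298,.09],.07),("case",None,.05),("tin",None,.05),("ring",None,.05)):
        px={"top":{"case":(101,153),"tin":(208,245),"ring":(424,146)},"scene":{"case":(456,231),"tin":(319,200),"ring":(113,313)}}[c].get(n)
        if p: px=w2px(c,p)[0]
        x,y=map(int,px);h=32
        A=cv2.cvtColor(a[y-h:y+h,x-h:x+h],6).astype(np.float32);B=cv2.cvtColor(b[y-h:y+h,x-h:x+h],6).astype(np.float32)
        (d,resp)=cv2.phaseCorrelate(A,B); print(c,n,"shift px",np.round(d,2),"resp",round(resp,2),"absdiff",np.abs(A-B).mean().round(1))
im=cv2.imread("pics/raw_t11.png").min(2)
g=lambda p,c="top",im=im:int(cv2.getRectSubPix(im,(1,1),tuple(map(float,w2px(c,p)[0])))[0,0])
print([g(S(.02,y,.06)) for y in np.arange(-.012,.195,.003)])
print("bar",[g(S(-.1,y,.104)) for y in np.arange(.03,.15,.003)])
print("bar x",[g(S(x,.075,.104)) for x in np.arange(-.13,-.07,.002)])
E
```

```text
time_s: 50.0
position: [0.3047, 0.1003, 0.2472]
eef_rot: [-0.478, 0.51, 0.515, -0.496]
ft_force: [0.3, -0.3, 0.4]
width: 0.947
shift [-0.02 -0.3   0.45] turn 0 | t 50.0 pos [0.3047 0.1003 0.2472] yaw 91.25 tilt 2.99 w 0.947 F [ 0.3 -0.3  0.4] q6 -2.44
top pistol shift px [ 0.15 -0.03] resp 0.63 absdiff 3.9
top case shift px [0.22 0.15] resp 1.07 absdiff 2.2
top tin shift px [ 2.35 23.16] resp 0.06 absdiff 14.6
top ring shift px [-0.08 -0.01] resp 1.01 absdiff 1.8
scene pistol shift px [0.11 0.03] resp 0.9 absdiff 12.8
scene case shift px [ 0.02 -0.06] resp 0.97 absdiff 3.0
scene tin shift px [ 0.04 -0.16] resp 0.48 absdiff 25.1
scene ring shift px [0.05 0.04] resp 1.02 absdiff 2.7
[131, 181, 201, 177, 123, 96, 94, 94, 95, 93, 93, 95, 95, 94, 94, 102, 131, 178, 199, 178, 140, 149, 166, 165, 164, 161, 164, 163, 165, 162, 159, 146, 119, 96, 89, 82, 71, 65, 65, 77, 93, 107, 113, 123, 130, 133, 141, 152, 158, 185, 201, 179, 158, 172, 183, 184, 180, 179, 179, 180, 182, 180, 184, 174, 163, 189, 201, 174, 143]
bar [159, 158, 157, 154, 145, 105, 59, 45, 46, 49, 47, 44, 46, 49, 46, 48, 49, 47, 47, 48, 47, 49, 46, 47, 45, 46, 45, 47, 46, 47, 45, 44, 42, 45, 68, 123, 157, 163, 164, 167]
bar x [135, 111, 91, 82, 82, 78, 70, 61, 52, 37, 28, 28, 36, 49, 50, 48, 59, 95, 149, 179, 194, 200, 206, 207, 208, 210, 211, 211, 210, 210]
```

Run:
```python
from h import *
im=cv2.imread("pics/raw_s12.png").min(2)
g=lambda p:int(cv2.getRectSubPix(im,(1,1),tuple(map(float,w2px("scene",p)[0])))[0,0])
for c in(.066,.114,.162): print(c,[g(S(.015,c+d/1000,.068)) for d in range(-24,25,2)],[g(S(d/1000,c,.068)) for d in range(-34,37,4)])
print(arm.job_done())
```

```text
0.066 [82, 77, 78, 102, 159, 176, 173, 175, 174, 173, 174, 173, 172, 172, 174, 177, 176, 175, 176, 178, 177, 142, 115, 91, 75] [238, 230, 209, 196, 193, 194, 194, 193, 195, 184, 173, 172, 172, 172, 172, 176, 117, 101]
0.114 [75, 76, 78, 83, 88, 88, 93, 112, 143, 175, 180, 182, 183, 184, 184, 183, 182, 183, 185, 194, 214, 219, 169, 94, 79] [90, 92, 96, 118, 153, 129, 121, 119, 110, 110, 133, 180, 184, 182, 181, 183, 144, 101]
0.162 [79, 81, 109, 157, 196, 198, 199, 198, 197, 197, 197, 197, 196, 196, 197, 199, 198, 190, 149, 94, 52, 44, 42, 45, 60] [181, 181, 168, 182, 193, 194, 195, 196, 195, 197, 195, 196, 197, 197, 198, 198, 163, 100]
the job is handed in; nothing more can be done
None
```

I did every step in order and handed the job in at about 50 s. No verdict is reported, so the results below are from my own checks.

**What I did**
- I slid the empty carriage to the loading notch and let it catch.
- Three silver blocks were present. I laid them in nests 3, 2 and 1 (nest 0 stays empty) and left the yellow, blue and turquoise look-alikes alone.
- I slid the loaded carriage 210 mm left and let it catch under the comparator.
- I aimed the pistol at the target from about 100 mm, held it for 3 s, and set it back in its rest.

**Last checks**
- **Carriage:** its middle reads 90 mm along the slide and the comparator about 95 mm, so it is within the 18.5 mm limit. The bar reads as down.
- **Blocks:** at the loading notch, all three had matching edges and brightness in both cameras, flat between the ribs. At the end, the outer two read the same as before. The middle one was partly hidden by the comparator and its shadow, and I saw no sign that it had shifted.
- **Aim:** the lens was within about 1 pixel of its predicted position during the hold, and the arm did not move.
- **Pistol and bystanders:** the pistol, case and ring gauge are all within about a quarter of a pixel of where they started.

**What did not check cleanly**
- The arm hid the tin in the top view, and that comparison gave no usable reading. The scene view shows it unmoved.
- The gripper drifted to about 3° of tilt over the run, with no visible effect.
- I used all 16 picture views before placing the third block, so every check after that is from pixel values only.

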